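Get the ring mandrel out from under the tool-box trays

ROBOT

A 6-joint arm with a two-finger parallel gripper is mounted at the origin on a cart in front of the work surface, level with it; the furniture and walls round the work are solid. World frame = base frame: x ahead of the robot, y to its left, z up, the work surface at z = 0. Lengths are in m, angles in rad, forces in N, time in s.
With the tool pointing down it reaches from about 0.375 to 0.9 m from the base axis. Payload 3.1 kg.
Tool frame: the origin (TCP) lies midway between the tips of the shut fingers; the grasp point (between the pads) lies 19 mm behind it; x points along the fingers, z is the direction in which the jaws open and shut, and the axes are right-handed (so a half turn about x gives the same grasp; the last joint's range is limited). The gripper opens to 87 mm and grips with 3 to 60 N. Pads are 19 mm wide; open, the fingers measure 117 mm over their backs; the gripper's body (75 mm by 190 mm) begins 51 mm behind the grasp point.
Start: joints at [0.993, 0.527, 1.433, -0, 1.181, -0.178], TCP at [0.243, 0.576, 0.223] pointing down, gripper open.
Joint ranges: [-3.08, 3.08], [-0.75, 2.2], [0.22, 2.44], [-1.43, 4.57], [0, 2.65], [-2.85, 2.85]. Speed limits (rad/s): [2.79, 2.79, 3.14, 3.14, 3.14, 3.14].

INTERFACE

Orientations are given as a unit quaternion [x, y, z, w].
In Python, from rig import robot, optics, workorder gives the robot as it stands.
- The arm moves only by the tool arm_command, never from a script. Its argument "plan" is a list of rows, each a list of 7 numbers: the shift along the tool's x, y, z in cm, then the turn, a rotation vector about the tool's x, y, z in rad, then the finger opening in cm, from 0 to 8.7. In form: [[x, y, z, ax, ay, az, gripper], ...]. A call has 1 to 12 rows; each row shifts and turns the pose as measured when the row begins, along the tool's axes as they then stand; what a row does not reach is not made up. A row lasts 1/8 s, in which the tool goes at most 62.5 mm and 10.7 degrees, less where a joint would pass 70% of its speed; a pose out of reach is approached as far as the arm can. A call with a gripper value outside its range is refused whole. The fingers move at their own pace and stop on an object; "grip_force" is the grip in N (left out, the last holds). Time passes only in rows, so rows that do not move let the fingers close. It gives the time, the measured TCP pose, the force and the opening at its end, in the units of the state.
- robot.get_obs(): the state, without advancing time (a new reading comes with each control period).
- optics.camera(name): name is "scene" or "top" or "wrist"; returns (picture, depth): 420x560x3 uint8, blue, green, red; 420x560 float32, m along the optical axis (not along the pixel's ray), 0 where there is no reading.
- optics.camera_info(name): a dict with "mtx" (3x3 intrinsics, pixels), "position" and "rotation" of the camera in the world; the wrist camera has in their place "tool_from_camera" (4x4, takes a point from camera to tool coordinates, whose origin is the TCP and whose axes are the tool frame's). Camera axes: x right, y down, z forward; pixel columns grow to the right and rows downward; lengths in m; the calibration is good to about 2 mm. A picture is of the moment at which its call begins: read the wrist's pose just before it. camera_info takes no time and is no camera call.
- workorder.hand_in(): hands the job in, once; it reports no verdict.
The state is a dict: "time": time; "q": joint angles; "joint_velocities": joint speeds; "joint_torque": joint torques, N m; "position": TCP position; "tool_rot": TCP orientation; "ft_force": force on the tool from outside, world axes, zero at the start; "moment": the same for the moment, N m; "grip_width": finger opening in m.
Only numpy, scipy, OpenCV 4.12 (cv2) and the standard library are available. Lean on these libraries where they do the work, as an engineer would, in place of code of your own. Each camera call takes 0.05 s, during which the arm holds its last target. There are 200 camera calls.

TASK

The ring mandrel lies in the bottom of the tool box, under two hanging parts trays. Lift both trays out and stand them side by side on the cork mat, lay the mandrel in the V saddles of the mandrel rest with its wooden handle in the wide saddle, and only then hang each tray back in the very pair of notches it came from, seated on both tongues. Keep the trays level so that nothing spills, and do not disturb the bottle, the white tablet or the wooden clamp.

Things in the scene. Friction and masses are not known exactly. Their poses are not given: they have to be found in the camera images.
- tool_box: Fixed open wooden box, 144 (x) x 304 (y) x 62 mm high, walls 12 thick, floor 5; origin: centre of underside. Each long wall has two notches in its top, 58 wide, 6 deep (notch floor z = 56), at y = +72 and -72; a tray hangs across the box in each facing pair. Saddles on the floor hold the mandrel along y near x = 0, axis at z = 27, handle toward -y.
- plank_tray_grip (a point): Loose pale wooden tray, 106 (x) x 78 (y) mm, walls 26 high, stones fixed in it; 0.28 kg. Point: on its plank handle (10 thick in y, 66 long, top at 62), 48 above the tray's underside. A tongue 42 wide, underside at 14, sticks out 18 at each x end. Hung on the notch floors its underside is 42 above the box's; play 8 along the box, 7 across. Either notch pair at start.
- dowel_tray_grip (a point): Loose pale wooden tray with body, tongues and hanging height like the other's, but a round dark dowel as handle (14 mm thick, along x, axis 50 above the tray's underside, 78 free length between two posts) and silver rings fixed in it; 0.22 kg. Point: at the middle of the dowel, 48 above the underside. Grip across y. Hangs in the other pair of notches.
- mandrel_center (a point): Loose ring mandrel: straight round bar 240 mm long along its y; 0.32 kg. Point: on its axis at mid-length, where it is steel 18.5 mm thick and nearly balances. Dark wooden handle, 22 thick, from y = -120 to -35; bright steel taper from 20 thick at y = -27 to 12 at y = +120. Shows between and beyond the trays.
- bench_mat: Fixed flat cork mat, 160 (x) x 210 (y) x 4 mm; origin: centre of underside. Both trays fit on it side by side along its y, their long sides parallel to its x (say at y = +50 and -50). The mat and the mandrel rest may change sides of the bench.
- mandrel_rest: Fixed wooden rest: plank 70 (x) x 224 (y) x 12 mm, origin: centre of underside. Wide V saddle (mouth 40 mm) at y = -80 for the handle, narrow one (mouth 28) at y = +90 for the thin end; tops at z = 56. The seated mandrel lies along y, its thin end toward +y, its middle over the origin, axis at z = 52; the wrong way round it lies 4 degrees out of level.
- amber_bottle: Bystander: small brown glass bottle with black cap, 41 mm thick, 98 mm high, standing by the box; origin at its underside.
- flux_tablet: Bystander: round white tablet, 43 mm wide, 15 mm high, on the bench; origin at its underside.
- wood_clamp: Bystander: turned wooden ring clamp lying on its side, 114 x 25 x 22 mm; origin at its underside.

How it is judged:
By the outcome, as a careful person would: the job done as asked, in the order asked, and still so for the second after the job is handed in, with the robot touching nothing.
It also fails if it takes over 118 s, if anything falls off the work surface, if the arm or the gripper's body presses on something with over 40 N, if the wrist force passes 120 N, or if a joint passes its speed limit or range.

## Working session

There is one attempt and no reset: what is moved stays moved. The work goes in short steps, Python scripts to look and compute and a tool call to move; the robot and the scene stay as the last step left them, time stands still between calls to the robot, and variables do not carry over. Pictures are saved under pics/ and viewed, about 12 in all and at most 16, crops included, and the job is handed in when it is done.

Besides the shell and the picture viewer there is one more tool, called after "Call:" by a JSON object that holds its "op" and its "data". arm_command: Moves the arm, as the interface text tells. Its arguments: {"type":"object","properties":{"plan":{"type":"array"},"grip_force":{"type":"number"}},"required":["plan"]}

```bash
ls; mkdir -p pics
python3 - <<'E'
from rig import robot, optics, workorder
import cv2,numpy as np
print(robot.get_obs())
for n in("scene","top","wrist"):
    p,d=optics.camera(n); cv2.imwrite(f"pics/{n}0.png",p); np.save(f"pics/{n}0.npy",d)
    print(n,optics.camera_info(n))
E
```

```text
pics
{'time': 0.0, 'q': array([ 9.92491076e-01,  5.28480899e-01,  1.43389339e+00,  6.28763795e-06,
        1.18140572e+00, -1.78508177e-01]), 'joint_velocities': array([ 4.27081885e-04,  2.13013028e-03, -8.59161101e-04,  1.29838142e-03,
       -3.66081334e-04, -2.21564628e-05]), 'joint_torque': array([-6.28176508e-05, -4.40054119e+01, -1.76591939e+01,  6.32535364e-02,
        5.83494070e-02, -1.85092749e-04]), 'position': array([0.24283886, 0.57509965, 0.22156543]), 'tool_rot': array([-0.39106172,  0.59003942,  0.39045324,  0.58861743]), 'ft_force': array([ 0.40570455, -0.55000886,  0.69191778]), 'moment': array([-0.00447854,  0.03957877,  0.03188619]), 'grip_width': 0.08680980050460381}
scene {'mtx': array([[458.33726461,   0.        , 276.56948817],
       [  0.        , 458.33726461, 212.35194977],
       [  0.        ,   0.        ,   1.        ]]), 'position': array([-0.1565014 ,  0.04404777,  0.83072715]), 'rotation': array([-0.61323625,  0.69719484, -0.27239143,  0.25231639])}
top {'mtx': array([[384.58335363,   0.        , 275.82901588],
       [  0.        , 384.58335363, 211.21391965],
       [  0.        ,   0.        ,   1.        ]]), 'position': array([ 0.40149818, -0.02485418,  0.91859227]), 'rotation': array([ 0.70429825, -0.7042261 ,  0.0641775 , -0.06253667])}
wrist {'mtx': array([[293.99186728,   0.        , 281.0433965 ],
       [  0.        , 293.99186728, 206.6924605 ],
       [  0.        ,   0.        ,   1.        ]]), 'tool_from_camera': array([[-4.74539820e-04, -2.53138339e-01,  9.67429975e-01,
        -1.62760585e-01],
       [-1.13693038e-03, -9.67429322e-01, -2.53138726e-01,
         6.89956792e-02],
       [ 9.99999241e-01, -1.22002494e-03,  1.71283067e-04,
         2.50969782e-04],
       [ 0.00000000e+00,  0.00000000e+00,  0.00000000e+00,
         1.00000000e+00]])}
```

View pics/top0.png

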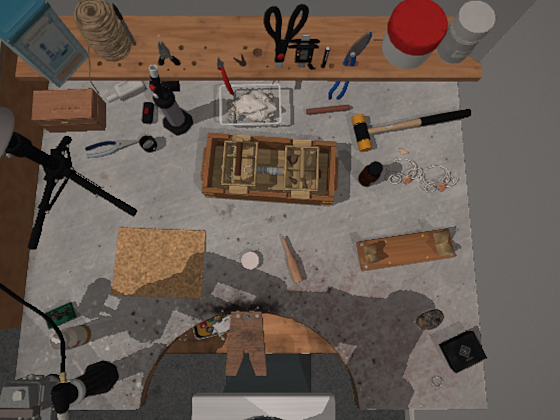

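View pics/scene0.png

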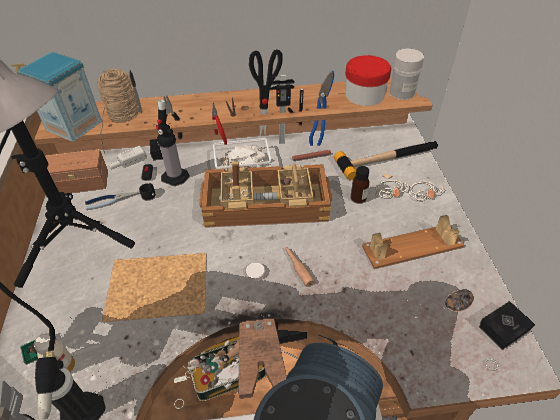

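Top view (up = +x, left = +y): box at about (270,169), mat (159,262), rest (406,249), bottle (370,174), tablet (250,260), clamp (292,258). I'll measure outlines and enlarge the box and the rest.

```bash
cat > h.py <<'E'
from rig import robot, optics, workorder
import cv2,numpy as np
from scipy.spatial.transform import Rotation as R
def cam(n):
    i=optics.camera_info(n); 
    if n=="wrist":
        o=robot.get_obs(); T=np.eye(4);T[:3,:3]=R.from_quat(o["tool_rot"]).as_matrix();T[:3,3]=o["position"]
        T=T@i["tool_from_camera"]; return i["mtx"],T[:3,:3],T[:3,3]
    return i["mtx"],R.from_quat(i["rotation"]).as_matrix(),np.array(i["position"])
def ray(c,uv,z):
    K,Rm,p=c; uv=np.atleast_2d(uv).astype(float)
    d=np.c_[uv,np.ones(len(uv))]@np.linalg.inv(K).T@Rm.T
    return p+d*((z-p[2])/d[:,2])[:,None]
def cloud(c,d):
    K,Rm,p=c; v,u=np.mgrid[:d.shape[0],:d.shape[1]]
    q=np.stack([u,v,np.ones_like(u)],-1)@np.linalg.inv(K).T*d[...,None]
    return q@Rm.T+p
E
python3 - <<'E'
from h import *
p=cv2.imread("pics/top0.png");d=np.load("pics/top0.npy");c=cam("top")
P=cloud(c,d)
print("bench z",np.median(P[230:245,210:240,2]))
def rect(m,roi,name):
    x0,y0,x1,y1=roi;mm=np.zeros(m.shape,bool);mm[y0:y1,x0:x1]=m[y0:y1,x0:x1]&(d[y0:y1,x0:x1]>0)
    n,l,s,_=cv2.connectedComponentsWithStats(mm.astype(np.uint8));k=1+s[1:,4].argmax();q=P[l==k]
    r=cv2.minAreaRect((q[:,:2]*1000).astype(np.float32));print(name,s[k],r,np.median(q[:,2]))
    return l==k
hsv=cv2.cvtColor(p,cv2.COLOR_BGR2HSV)
z=P[...,2]
rect((z>.05)&(z<.072),(190,120,350,215),"boxrim")
rect((z>.025)&(z<.12),(190,120,350,215),"box")
rect((hsv[...,1]>90),(105,220,212,305),"mat")
rect((z>.005)&(z<.07),(345,215,470,280),"rest")
rect((z>.04)&(z<.12),(350,155,390,190),"bottle")
rect((z>.006),(235,245,265,275),"tablet")
rect((z>.008),(275,228,308,290),"clamp")
for n,(a,b,e,f) in dict(box=(195,125,345,210),rest=(350,220,465,280)).items():
    pass
a=cv2.resize(p[125:210,195:345],None,fx=5.3,fy=5.3,interpolation=cv2.INTER_CUBIC)
cv2.imwrite("pics/box1.png",a)
E
```

```text
bench z -0.00040600016911945813
boxrim [ 201  133  136   70 3266] ((663.084716796875, -11.345993041992188), (315.14306640625, 145.80287170410156), 85.79412841796875) 0.061269780679654495
box [ 200  133  138   72 6428] ((662.9995727539062, -11.19140625), (321.50177001953125, 145.9179229736328), 85.85653686523438) 0.05631408815129518
mat [ 111  227   95   72 5999] ((445.908447265625, 249.47637939453125), (209.186767578125, 160.02325439453125), 87.90685272216797) 0.003572432315685048
rest [ 356  228   99   43 2802] ((475.5109558105469, -332.344970703125), (70.05770111083984, 224.7779083251953), 8.619718551635742) 0.011445907038940939
bottle [361 162  22  21 331] ((645.697509765625, -246.2091827392578), (39.34362030029297, 34.9498291015625), 77.72184753417969) 0.08463124627145135
tablet [241 251  18  19 267] ((449.8923645019531, 34.86553192138672), (42.01513671875, 40.29682922363281), 0.40436476469039917) 0.013597561455202523
clamp [281 237  22  47 356] ((451.6141662597656, -60.543861389160156), (112.3467025756836, 22.773210525512695), 19.335641860961914) 0.017974292478709186
```

View pics/box1.png

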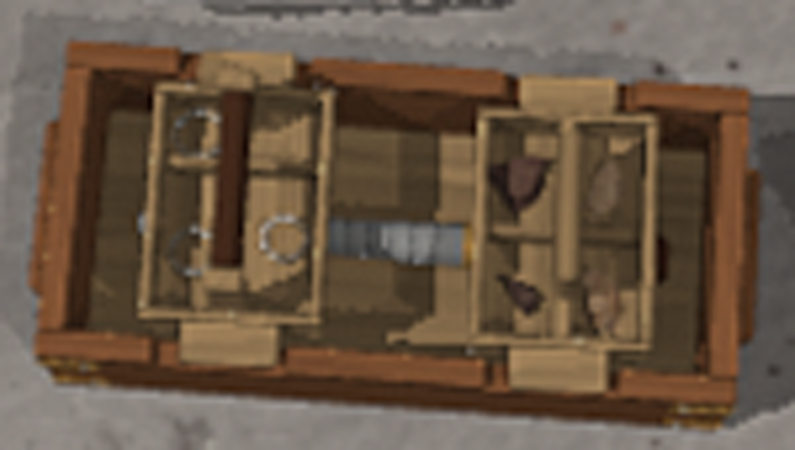

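Left (+y) hangs the dowel tray (dowel at crop (232,178)) and right the plank tray (plank at (567,198)). The steel shows in between with its brass ferrule at right, so the mandrel handle points to −y and the box yaw is about −4°. Next: the rest's direction, and the grasp targets.

```bash
cat >> h.py <<'E'
def go(xyz,yaw):
    """tool shift (cm) & x-turn to bring TCP to xyz, pointing down, jaw z axis at world angle yaw (mod pi)"""
    o=robot.get_obs();M=R.from_quat(o["tool_rot"]).as_matrix();
    best=None
    for k in(-1,0,1):
        zz=np.array([np.cos(yaw+k*np.pi),np.sin(yaw+k*np.pi),0]);x=np.array([0,0,-1.]);G=np.c_[x,np.cross(zz,x),zz]
        rv=R.from_matrix(M.T@G).as_rotvec()
        if best is None or np.linalg.norm(rv)<np.linalg.norm(best):best=rv
    s=M.T@(np.array(xyz)-o["position"])*100
    print("t",round(o["time"],2),"pos",o["position"].round(4),"zyaw",np.degrees(np.arctan2(M[1,2],M[0,2])).round(2),"tilt",np.degrees(np.arccos(-M[2,0])).round(2),"q",o["q"].round(2),"w",o["grip_width"].round(4))
    print("shift cm",s.round(2),"rot",best.round(3))
E
python3 - <<'E'
from h import *
p=cv2.imread("pics/top0.png");d=np.load("pics/top0.npy");c=cam("top");P=cloud(c,d)
print("dowel",ray(c,[238.8,158.6],.099),"plank",ray(c,[302,162.4],.104))
# rest saddles in rest frame (yaw 8.6)
for cn,f in(("top","top0"),("scene","scene0")):
    d=np.load(f"pics/{f}.npy");Q=cloud(cam(cn),d);Q=Q[(d>0)]
    a=np.radians(8.6);q=(Q[:,:2]-[.4755,-.3323])@np.array([[np.cos(a),-np.sin(a)],[np.sin(a),np.cos(a)]])
    m=(abs(q[:,0])<.045)&(abs(q[:,1])<.12)&(Q[:,2]>.02)
    for s in(-1,1):
        k=m&(q[:,1]*s>0);h=k&(Q[:,2]>.045)
        print(cn,s,k.sum(),"y",np.percentile(q[k,1],[5,50,95]).round(4),"x",np.percentile(q[k,0],[2,50,98]).round(4),"zmax",Q[k,2].max().round(4),"tops",sorted(q[h,0].round(3)))
# box walls: rim pixels in box frame
d=np.load("pics/top0.npy");Q=P[(d>0)];a=np.radians(-4.2)
q=(Q[:,:2]-[.663,-.0113])@np.array([[np.cos(a),-np.sin(a)],[np.sin(a),np.cos(a)]])
m=(abs(Q[:,2]-.0615)<.004)
for s in(-1,1):
    k=m&(abs(q[:,1]-0)<.03)&(q[:,0]*s>.05)&(abs(q[:,0])<.09);print("long wall",s,np.percentile(q[k,0],[3,97]).round(4))
    k=m&(abs(q[:,0])<.05)&(q[:,1]*s>.13)&(abs(q[:,1])<.18);print("end wall",s,np.percentile(q[k,1],[3,97]).round(4))
s=cv2.imread("pics/top0.png")[220:280,350:465]
cv2.imwrite("pics/rest1.png",cv2.resize(s,None,fx=6,fy=6,interpolation=cv2.INTER_CUBIC))
go([.6577,-.083,.30],np.radians(85.8-180))
E
```

```text
dowel [[0.66887639 0.05543883 0.099     ]] plank [[ 0.65860834 -0.08444684  0.104     ]]
top -1 315 y [-0.0881 -0.0744 -0.0709] x [-0.0259  0.      0.0257] zmax 0.0583 tops [np.float64(-0.027), np.float64(-0.026), np.float64(-0.026), np.float64(-0.026), np.float64(-0.026), np.float64(-0.026), np.float64(-0.025), np.float64(-0.025), np.float64(-0.025), np.float64(-0.025), np.float64(-0.025), np.float64(-0.024), np.float64(-0.024), np.float64(-0.024), np.float64(-0.024), np.float64(-0.023), np.float64(-0.023), np.float64(-0.023), np.float64(-0.023), np.float64(-0.023), np.float64(-0.022), np.float64(-0.022), np.float64(-0.022), np.float64(-0.021), np.float64(-0.021), np.float64(-0.021), np.float64(-0.021), np.float64(-0.021), np.float64(-0.021), np.float64(-0.02), np.float64(-0.02), np.float64(-0.02), np.float64(-0.019), np.float64(-0.019), np.float64(-0.019), np.float64(-0.019), np.float64(-0.018), np.float64(-0.018), np.float64(-0.018), np.float64(-0.018), np.float64(-0.018), np.float64(-0.017), np.float64(-0.017), np.float64(-0.017), np.float64(-0.016), np.float64(-0.016), np.float6
[... 10690 characters left out ...]
1)]
long wall -1 [-0.0716 -0.06  ]
end wall -1 [-0.1513 -0.1399]
long wall 1 [0.0599 0.0717]
end wall 1 [0.1402 0.1515]Traceback (most recent call last):
  File "<stdin>", line 21, in <module>
  File "h.py", line 27, in go
    print("t",round(o["time"],2),"pos",o["position"].round(4),"zyaw",np.degrees(np.arctan2(M[1,2],M[0,2])).round(2),"tilt",np.degrees(np.arccos(-M[2,0])).round(2),"q",o["q"].round(2),"w",o["grip_width"].round(4))
                                                                                                                                                                                           ^^^^^^^^^^^^^^^^^^^^^
AttributeError: 'float' object has no attribute 'round'
```

View pics/rest1.png

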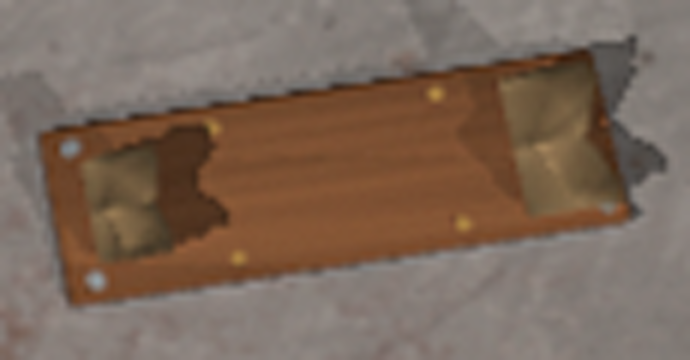

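The rest has its wide saddle at right (−y, crop (560,140)), so its yaw is +8.6°. The box fits its stated walls to within a millimetre. Now the moves.

```bash
sed -i 's/o\["grip_width"\].round(4)/round(o["grip_width"],4),"F",o["ft_force"].round(1)/' h.py
python3 - <<'E'
from h import *
go([.6586,-.0844,.24],np.radians(85.8))
E
```

```text
t 0.15 pos [0.2429 0.5753 0.2218] zyaw 67.09 tilt 0.1 q [ 0.99  0.53  1.43 -0.    1.18 -0.18] w 0.0873 F [-0.2  0.2  0.1]
shift cm [ -1.76 -63.96 -44.59] rot [-0.326 -0.002 -0.001]
```

Call:
{"op": "arm_command", "data": {"plan": [[0, 0, 0, -0.163, 0, 0, 8.7], [0, 0, 0, -0.163, 0, 0, 8.7], [0, -3.3, -4.5, 0, 0, 0, 8.7], [0, -3.3, -4.5, 0, 0, 0, 8.7], [0, -3.3, -4.5, 0, 0, 0, 8.7], [0, -3.3, -4.5, 0, 0, 0, 8.7], [0, -3.3, -4.5, 0, 0, 0, 8.7], [0, -3.3, -4.5, 0, 0, 0, 8.7], [0, -3.3, -4.5, 0, 0, 0, 8.7], [0, -3.3, -4.5, 0, 0, 0, 8.7], [0, -3.3, -4.5, 0, 0, 0, 8.7], [0, -3.3, -4.5, 0, 0, 0, 8.7]]}}

```text
time: 1.65
position: [0.5518, 0.0954, 0.2194]
tool_rot: [-0.486, 0.514, 0.486, 0.513]
ft_force: [0.8, 0.8, -0.4]
grip_width: 0.0869
```

Run:
```python
from h import *
go([.6586,-.0844,.22],np.radians(85.8))
```

```text
t 1.65 pos [0.5518 0.0954 0.2194] zyaw 86.91 tilt 0.13 q [-0.03  0.44  1.6  -0.    1.1  -1.54] w 0.0869 F [ 0.8  0.8 -0.4]
shift cm [ -0.05 -11.63 -17.38] rot [ 0.019 -0.001 -0.002]
```

Call:
{"op": "arm_command", "data": {"plan": [[0, -2.9, -4.3, 0.019, 0, 0, 8.7], [0, -2.9, -4.3, 0, 0, 0, 8.7], [0, -2.9, -4.3, 0, 0, 0, 8.7], [0, -2.9, -4.3, 0, 0, 0, 8.7], [0, 0, 0, 0, 0, 0, 8.7]]}}

```text
time: 2.28
position: [0.6597, -0.095, 0.2174]
tool_rot: [-0.48, 0.52, 0.48, 0.519]
ft_force: [0.0, -0.5, -0.0]
grip_width: 0.0867
```

Run:
```python
from h import *
c=cam("wrist");p,d=optics.camera("wrist");cv2.imwrite("pics/w1.png",p);np.save("pics/w1.npy",d);np.save("pics/w1c.npy",np.array(c,dtype=object),allow_pickle=True)
P=cloud(c,d);z=P[...,2];ok=d>0
def rect(m,name):
    q=P[m&ok];r=cv2.minAreaRect((q[:,:2]*1000).astype(np.float32));print(name,len(q),r,np.median(q[:,:],0).round(4))
near=lambda x,y,r:(np.hypot(P[...,0]-x,P[...,1]-y)<r)
rect((z>.098)&(z<.11)&near(.6586,-.0844,.06),"plank top")
rect((z>.088)&(z<.11)&near(.669,.0554,.07),"dowel")
go([.6586,-.0844,.071],np.radians(85.8))
```

```text
Traceback (most recent call last):
ValueError: could not broadcast input array from shape (3,3) into shape (3,)
```

View pics/w1.png

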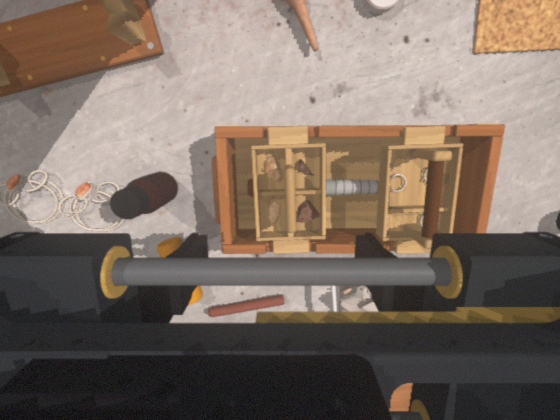

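The wrist view (image up = −x) shows plank at (289,190), dowel at (434,197), and the whole box, all clear. Measuring the handles.

```bash
cat >> h.py <<'E'
def rect(P,m,name):
    q=P[m]
    if len(q)<5: print(name,"none",len(q));return
    r=cv2.minAreaRect((q[:,:2]*1000).astype(np.float32));a=r[2] if r[1][0]>r[1][1] else r[2]-90
    print(name,len(q),"c",np.round(r[0],1),"size",np.round(sorted(r[1]),1),"long ang",round(a,1),"med",np.median(q,0).round(4))
def near(P,x,y,r): return np.hypot(P[...,0]-x,P[...,1]-y)<r
def trays(cn,pl,dl,base=.042):
    c=cam(cn);p,d=optics.camera(cn);P=cloud(c,d);P[d<=0]=9;z=P[...,2]
    rect(P,(abs(z-base-.062)<.006)&near(P,*pl,.055),"plank top")
    rect(P,(z>base+.047)&(z<base+.066)&near(P,*dl,.055),"dowel/posts")
    for n,t in(("plank",pl),("dowel",dl)):rect(P,(abs(z-base-.026)<.005)&near(P,*t,.07),n+" tray rim")
    return c,p,P
E
python3 - <<'E'
from h import *
trays("wrist",(.6586,-.0844),(.669,.0554))
go([.6586,-.0844,.071],np.radians(85.8))
E
```

```text
plank top 652 c [657.9 -85.6] size [ 9.8 65. ] long ang -4.0 med [ 0.6561 -0.0854  0.1037]
dowel/posts 1600 c [669.8  54.5] size [18.1 98.2] long ang -4.6 med [0.6636 0.0534 0.0988]
plank tray rim 2488 c [ 657.9 -100.1] size [106.9 139.9] long ang -2.3 med [ 0.6399 -0.0847  0.0672]
dowel tray rim 2501 c [669.2  56.7] size [ 78.6 139.2] long ang -3.1 med [0.6409 0.0532 0.0661]
t 2.38 pos [ 0.6575 -0.0911  0.2172] zyaw 85.61 tilt 0.31 q [-0.31  0.59  1.33 -0.    1.23 -1.8 ] w 0.0868 F [-0.6 -0.2 -0.1]
shift cm [14.62 -0.13  0.67] rot [-0.003  0.001 -0.005]
```

Call:
{"op": "arm_command", "data": {"plan": [[3, -0.07, 0.55, 0, 0, -0.005, 8.7], [3.5, 0, 0, 0, 0, 0, 5.0], [3.5, 0, 0, 0, 0, 0, 5.0], [0, 0, 0, 0, 0, 0, 5.0], [0, 0, 0, 0, 0, 0, 5.0]]}}

```text
time: 3.0
position: [0.6558, -0.077, 0.1174]
tool_rot: [-0.482, 0.516, 0.484, 0.517]
ft_force: [-0.1, 0.4, 0.3]
grip_width: 0.0557
```

Run:
```python
from h import *
go([.6579,-.0856,.073],np.radians(86))
```

```text
t 3.0 pos [ 0.6558 -0.077   0.1174] zyaw 86.07 tilt 0.18 q [-0.29  0.7   1.43  0.    1.02 -1.79] w 0.0557 F [-0.1  0.4  0.3]
shift cm [ 4.44 -0.28 -0.86] rot [ 0.001  0.003 -0.001]
```

Call:
{"op": "arm_command", "data": {"plan": [[0, -0.28, -0.86, 0, 0, 0, 5.0], [0, 0, 0, 0, 0, 0, 5.0], [2.2, 0, 0, 0, 0, 0, 5.0], [0, 0, 0, 0, 0, 0, 5.0]]}}

```text
time: 3.5
position: [0.6613, -0.087, 0.1008]
tool_rot: [-0.485, 0.515, 0.481, 0.519]
ft_force: [0.2, 0.2, -0.2]
grip_width: 0.0498
```

Run:
```python
from h import *
go([.6579,-.0856,.073],np.radians(86))
```

```text
t 3.5 pos [ 0.6613 -0.087   0.1008] zyaw 86.08 tilt 0.47 q [-0.3   0.72  1.42  0.    0.99 -1.8 ] w 0.0498 F [ 0.2  0.2 -0.2]
shift cm [2.78 0.37 0.12] rot [0.001 0.001 0.008]
```

Call:
{"op": "arm_command", "data": {"plan": [[1.4, 0.35, 0.1, 0, 0, 0.004, 5.0], [1.35, 0, 0, 0, 0, 0.004, 5.0]]}}

```text
time: 3.75
position: [0.6598, -0.0865, 0.0749]
tool_rot: [-0.484, 0.516, 0.481, 0.518]
ft_force: [0.2, 0.6, 0.2]
grip_width: 0.05
```

Run:
```python
from h import *
for i in range(3):
    optics.camera_info("top"); optics.camera("top"); go([.6579,-.0856,.073],np.radians(86))
```

```text
t 3.8 pos [ 0.6592 -0.0864  0.073 ] zyaw 86.06 tilt 0.16 q [-0.3   0.76  1.44  0.    0.94 -1.8 ] w 0.0497 F [ 0.4 -0.2 -1.2]
shift cm [0.   0.14 0.07] rot [0.001 0.    0.003]
t 3.85 pos [ 0.6592 -0.0864  0.0735] zyaw 86.06 tilt 0.15 q [-0.3   0.76  1.44  0.    0.94 -1.8 ] w 0.0499 F [-0.  -0.8 -0.6]
shift cm [0.05 0.13 0.07] rot [0.001 0.    0.003]
t 3.9 pos [ 0.6596 -0.0865  0.0742] zyaw 86.06 tilt 0.21 q [-0.3   0.76  1.44  0.    0.94 -1.8 ] w 0.0502 F [-0.4  0.   1.1]
shift cm [0.12 0.18 0.08] rot [ 0.001 -0.     0.004]
```

Call:
{"op": "arm_command", "data": {"plan": [[0, 0, 0, 0, 0, 0, 0.5], [0, 0, 0, 0, 0, 0, 0.5], [0, 0, 0, 0, 0, 0, 0.5], [0, 0, 0, 0, 0, 0, 0.5], [-0.6, 0, 0, 0, 0, 0, 0.5], [-1.2, 0, 0, 0, 0, 0, 0.5], [-2, 0, 0, 0, 0, 0, 0.5], [-2.5, 0, 0, 0, 0, 0, 0.5], [-2, 0, 0, 0, 0, 0, 0.5], [-1, 0, 0, 0, 0, 0, 0.5]], "grip_force": 30}}

```text
time: 5.15
position: [0.6577, -0.0858, 0.1708]
tool_rot: [-0.482, 0.517, 0.483, 0.517]
ft_force: [-0.0, 0.5, -2.9]
grip_width: 0.01
```

Run:
```python
from h import *
optics.camera("scene");go([.4478,.2995,.16],np.radians(87.9))
```

```text
t 5.2 pos [ 0.6583 -0.086   0.1719] zyaw 86.07 tilt 0.08 q [-0.3   0.63  1.38  0.    1.13 -1.8 ] w 0.0096 F [ 0.2  0.1 -2.1]
shift cm [ 1.18 23.64 37.02] rot [-0.032  0.     0.001]
```

Call:
{"op": "arm_command", "data": {"plan": [[0, 0.8, 1.2, 0, 0, 0, 0.5], [0, 1.6, 2.5, -0.01, 0, 0, 0.5], [0, 2.4, 3.8, -0.01, 0, 0, 0.5], [0, 2.7, 4.2, 0, 0, 0, 0.5], [0, 2.7, 4.2, 0, 0, 0, 0.5], [0, 2.7, 4.2, 0, 0, 0, 0.5], [0, 2.7, 4.2, 0, 0, 0, 0.5], [0, 2.7, 4.2, 0, 0, 0, 0.5], [0, 2.2, 3.4, 0, 0, 0, 0.5], [0, 1.5, 2.4, 0, 0, 0, 0.5], [0, 0.8, 1.2, 0, 0, 0, 0.5], [0, 0, 0, 0, 0, 0, 0.5]]}}

```text
time: 6.7
position: [0.4266, 0.2957, 0.1649]
tool_rot: [-0.482, 0.517, 0.494, 0.506]
ft_force: [0.5, -0.3, -2.6]
grip_width: 0.0096
```

Run:
```python
from h import *
optics.camera("scene");optics.camera("scene");go([.4478,.2995,.0375],np.radians(87.9))
```

```text
t 6.8 pos [0.4278 0.2948 0.165 ] zyaw 87.2 tilt 1.22 q [ 0.38  0.47  1.74  0.01  0.94 -1.15] w 0.0096 F [ 0.3 -1.4 -3.2]
shift cm [12.71 -2.25  0.56] rot [-0.012  0.    -0.021]
```

Call:
{"op": "arm_command", "data": {"plan": [[2, -1.2, 0.3, -0.012, 0, -0.02, 0.5], [2.5, -1.0, 0.25, 0, 0, 0, 0.5], [2.5, 0, 0, 0, 0, 0, 0.5], [2.0, 0, 0, 0, 0, 0, 0.5], [1.2, 0, 0, 0, 0, 0, 0.5], [0, 0, 0, 0, 0, 0, 0.5]]}}

```text
time: 7.55
position: [0.458, 0.2937, 0.0605]
tool_rot: [-0.489, 0.51, 0.487, 0.513]
ft_force: [-0.5, -0.2, -3.1]
grip_width: 0.0098
```

Run:
```python
from h import *
optics.camera("scene");optics.camera("scene");go([.4478,.2995,.0375],np.radians(87.9))
```

```text
t 7.65 pos [0.4586 0.2943 0.0616] zyaw 87.34 tilt 0.45 q [ 0.37  0.66  1.77 -0.    0.71 -1.16] w 0.01 F [ 1.   0.3 -3.7]
shift cm [2.4  1.12 0.47] rot [-0.01   0.002  0.008]
```

Call:
{"op": "arm_command", "data": {"plan": [[0.6, 1.1, 0.45, -0.01, 0, 0.008, 0.5], [0.8, 0, 0, 0, 0, 0, 0.5], [0.5, 0, 0, 0, 0, 0, 0.5], [0.3, 0, 0, 0, 0, 0, 0.5]]}}

```text
time: 8.15
position: [0.448, 0.3007, 0.0416]
tool_rot: [-0.491, 0.507, 0.491, 0.51]
ft_force: [-5.9, -1.7, 29.3]
grip_width: 0.0098
```

Run:
```python
from h import *
optics.camera("scene");optics.camera("scene");go([.4478,.2995,.0365],np.radians(87.9))
```

```text
t 8.25 pos [0.448  0.3007 0.0417] zyaw 88.02 tilt 0.26 q [ 0.38  0.69  1.79  0.    0.66 -1.16] w 0.0099 F [-1.9  0.4  7.7]
shift cm [ 0.52  0.02 -0.12] rot [0.002 0.003 0.003]
```

Call:
{"op": "arm_command", "data": {"plan": [[0, 0, 0, 0, 0, 0, 3], [0, 0, 0, 0, 0, 0, 4], [0, 0, 0, 0, 0, 0, 4], [-1.5, 0, 0, 0, 0, 0, 4], [-3, 0, 0, 0, 0, 0, 4], [-5, 0, 0, 0, 0, 0, 4], [-5, 0, 0, 0, 0, 0, 5], [-3, 0, 0, 0, 0, 0, 5]]}}

```text
time: 9.25
position: [0.4473, 0.2998, 0.2233]
tool_rot: [-0.491, 0.507, 0.491, 0.51]
ft_force: [-0.3, -0.2, -0.7]
grip_width: 0.0482
```

Run:
```python
from h import *
optics.camera("scene");c,p,P=trays("wrist",(.448,.30),(.669,.0554),.004)
cv2.imwrite("pics/w2.png",p)
go([.6698,.0545,.22],np.radians(85.6))
```

```text
plank top 457 c [446. 301.] size [ 8.9 64. ] long ang -1.9 med [0.4437 0.3014 0.0658]
dowel/posts none 0
plank tray rim 1871 c [447.6 301.5] size [ 78.  137.2] long ang -1.9 med [0.4358 0.3014 0.029 ]
dowel tray rim none 0
t 9.35 pos [0.449  0.3006 0.2247] zyaw 88.01 tilt 0.52 q [ 0.38  0.41  1.65  0.    1.08 -1.16] w 0.0495 F [ 1.  -0.5  1.5]
shift cm [  0.52 -22.92 -23.83] rot [0.042 0.005 0.007]
```

View pics/w2.png

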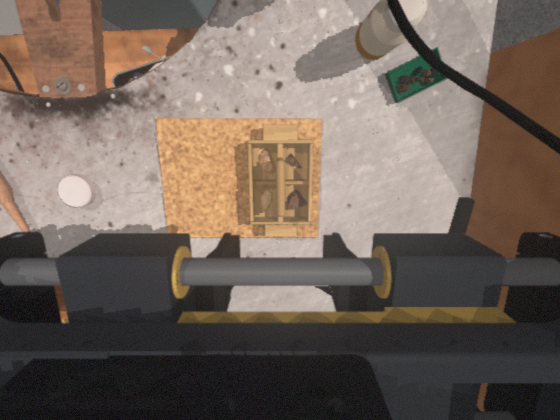

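The plank tray sits flat on the mat's +y half (wrist view, tray at (280,182)). Next the dowel tray.

Call:
{"op": "arm_command", "data": {"plan": [[0, -1.5, -1.5, 0.042, 0, 0.007, 5], [0, -3.5, -3.6, 0, 0, 0, 5], [0, -4, -4.2, 0, 0, 0, 5], [0, -4, -4.2, 0, 0, 0, 5], [0, -4, -4.2, 0, 0, 0, 5], [0, -3.2, -3.3, 0, 0, 0, 5], [0, -2, -2.2, 0, 0, 0, 5], [0, 0, 0, 0, 0, 0, 5]]}}

```text
time: 10.35
position: [0.6544, 0.0451, 0.2194]
tool_rot: [-0.477, 0.519, 0.484, 0.518]
ft_force: [-0.4, 1.1, -0.5]
grip_width: 0.05
```

Run:
```python
from h import *
optics.camera("scene");optics.camera("scene")
go([.6698,.0545,.12],np.radians(85.6))
```

```text
t 10.45 pos [0.6526 0.0474 0.2194] zyaw 85.78 tilt 0.69 q [-0.1   0.57  1.35  0.01  1.23 -1.6 ] w 0.0495 F [ 0.4  0.7 -0.5]
shift cm [ 9.93 -1.77  0.77] rot [ 0.003  0.007 -0.01 ]
```

Call:
{"op": "arm_command", "data": {"plan": [[3, -1.77, 0.77, 0, 0.007, -0.01, 5], [3.5, 0, 0, 0, 0, 0, 5], [3.0, 0, 0, 0, 0, 0, 5], [0, 0, 0, 0, 0, 0, 5]]}}

```text
time: 10.95
position: [0.6662, 0.0614, 0.1231]
tool_rot: [-0.482, 0.517, 0.484, 0.516]
ft_force: [0.1, 0.5, 0.2]
grip_width: 0.0496
```

Run:
```python
from h import *
optics.camera("scene");optics.camera("scene")
go([.6698,.0545,.073],np.radians(85.6))
```

```text
t 11.05 pos [0.669  0.0608 0.1263] zyaw 86.15 tilt 0.25 q [-0.08  0.7   1.39  0.    1.05 -1.58] w 0.0499 F [ 0.4 -0.2  0.1]
shift cm [ 5.32 -0.1  -0.63] rot [0.01  0.001 0.004]
```

Call:
{"op": "arm_command", "data": {"plan": [[1.8, -0.1, -0.6, 0.008, 0, 0.004, 5], [2, 0, 0, 0, 0, 0, 5], [1.4, 0, 0, 0, 0, 0, 5]]}}

```text
time: 11.42
position: [0.6733, 0.0544, 0.0773]
tool_rot: [-0.483, 0.516, 0.478, 0.521]
ft_force: [-0.3, -0.5, -0.1]
grip_width: 0.0503
```

Run:
```python
from h import *
optics.camera("scene");optics.camera("scene")
go([.6698,.0545,.073],np.radians(85.6))
```

```text
t 11.53 pos [0.672  0.0545 0.0761] zyaw 85.69 tilt 0.38 q [-0.08  0.76  1.42  0.    0.96 -1.58] w 0.0499 F [-0.8 -0.4 -0.6]
shift cm [ 0.31  0.22 -0.01] rot [0.002 0.001 0.007]
```

Call:
{"op": "arm_command", "data": {"plan": [[0.3, 0.2, 0, 0, 0, 0.006, 5], [0, 0, 0, 0, 0, 0, 0.8], [0, 0, 0, 0, 0, 0, 0.8], [0, 0, 0, 0, 0, 0, 0.8], [0, 0, 0, 0, 0, 0, 0.8], [-0.6, 0, 0, 0, 0, 0, 0.8], [-1.2, 0, 0, 0, 0, 0, 0.8], [-2, 0, 0, 0, 0, 0, 0.8], [-2.5, 0, 0, 0, 0, 0, 0.8], [-2, 0, 0, 0, 0, 0, 0.8], [-1, 0, 0, 0, 0, 0, 0.8]]}}

```text
time: 12.9
position: [0.6692, 0.0543, 0.1711]
tool_rot: [-0.48, 0.519, 0.481, 0.518]
ft_force: [0.6, -0.1, -2.7]
grip_width: 0.0126
```

Run:
```python
from h import *
optics.camera("scene");optics.camera("scene")
go([.4442,.199,.165],np.radians(87.9))
```

```text
t 13.0 pos [0.6696 0.0543 0.1711] zyaw 85.69 tilt 0.04 q [-0.09  0.65  1.36  0.    1.14 -1.58] w 0.0132 F [-0.1  0.5 -2.5]
shift cm [ 0.61 23.56 12.73] rot [-0.039  0.001  0.   ]
```

Call:
{"op": "arm_command", "data": {"plan": [[0, 1.2, 0.6, 0, 0, 0, 0.8], [0, 2.4, 1.3, -0.015, 0, 0, 0.8], [0, 3.2, 1.7, -0.02, 0, 0, 0.8], [0, 3.6, 1.9, 0, 0, 0, 0.8], [0, 3.6, 1.9, 0, 0, 0, 0.8], [0, 3.2, 1.7, 0, 0, 0, 0.8], [0, 2.2, 1.2, 0, 0, 0, 0.8], [0, 1.2, 0.7, 0, 0, 0, 0.8], [0, 0.5, 0.3, 0, 0, 0, 0.8]]}}

```text
time: 14.12
position: [0.4451, 0.1826, 0.1649]
tool_rot: [-0.485, 0.515, 0.495, 0.505]
ft_force: [-0.4, 0.0, -2.2]
grip_width: 0.0131
```

Run:
```python
from h import *
optics.camera("scene");optics.camera("scene");optics.camera("scene")
go([.4442,.199,.065],np.radians(87.9))
```

```text
t 14.28 pos [0.4468 0.1821 0.1651] zyaw 87.7 tilt 1.08 q [ 0.15  0.43  1.83  0.    0.9  -1.38] w 0.0133 F [ 0.9  0.2 -2.4]
shift cm [10.02  0.14  1.67] rot [-0.003  0.    -0.019]
```

Call:
{"op": "arm_command", "data": {"plan": [[2, 0.1, 1.6, 0, 0, -0.019, 0.8], [2.5, 0, 0, 0, 0, 0, 0.8], [2.5, 0, 0, 0, 0, 0, 0.8], [1.8, 0, 0, 0, 0, 0, 0.8], [0.9, 0, 0, 0, 0, 0, 0.8]]}}

```text
time: 14.9
position: [0.4568, 0.1972, 0.0666]
tool_rot: [-0.492, 0.507, 0.486, 0.515]
ft_force: [-0.6, -0.7, -2.6]
grip_width: 0.0131
```

Run:
```python
from h import *
optics.camera("scene");optics.camera("scene");optics.camera("scene")
go([.4442,.199,.037],np.radians(87.9))
```

```text
t 15.05 pos [0.4563 0.1974 0.0673] zyaw 87.45 tilt 0.81 q [ 0.18  0.61  1.89 -0.    0.63 -1.34] w 0.0131 F [ 0.   0.4 -1.8]
shift cm [3.02 1.26 0.1 ] rot [-0.008  0.002  0.014]
```

Call:
{"op": "arm_command", "data": {"plan": [[0.8, 1.2, 0.1, -0.008, 0, 0.014, 0.8], [0.8, 0, 0, 0, 0, 0, 0.8], [0.5, 0, 0, 0, 0, 0, 0.8], [0.2, 0, 0, 0, 0, 0, 0.8]]}}

```text
time: 15.55
position: [0.445, 0.1994, 0.0444]
tool_rot: [-0.491, 0.507, 0.491, 0.51]
ft_force: [0.4, 0.1, -2.3]
grip_width: 0.013
```

Run:
```python
from h import *
optics.camera("scene");optics.camera("scene");optics.camera("scene")
go([.4442,.199,.037],np.radians(87.9))
```

```text
t 15.7 pos [0.4453 0.1994 0.0446] zyaw 87.94 tilt 0.26 q [ 0.19  0.65  1.92  0.    0.57 -1.35] w 0.0128 F [ 0.2  1.1 -1.3]
shift cm [ 0.76  0.11 -0.04] rot [0.001 0.003 0.003]
```

Call:
{"op": "arm_command", "data": {"plan": [[0.3, 0, 0, 0, 0, 0.003, 0.8], [0.3, 0, 0, 0, 0, 0, 0.8]]}}

```text
time: 15.95
position: [0.4459, 0.1998, 0.0389]
tool_rot: [-0.49, 0.508, 0.491, 0.511]
ft_force: [-3.4, 7.7, 10.8]
grip_width: 0.013
```

Run:
```python
from h import *
optics.camera("scene");optics.camera("scene")
go([.4442,.199,.037],np.radians(87.9))
```

```text
t 16.05 pos [0.4459 0.1999 0.039 ] zyaw 87.92 tilt 0.25 q [ 0.19  0.67  1.92  0.01  0.56 -1.35] w 0.013 F [-0.2  1.3  1.7]
shift cm [ 0.2   0.17 -0.1 ] rot [0.    0.004 0.002]
```

Call:
{"op": "arm_command", "data": {"plan": [[0, 0, 0, 0, 0, 0, 3], [0, 0, 0, 0, 0, 0, 4], [0, 0, 0, 0, 0, 0, 4], [-1.5, 0, 0, 0, 0, 0, 4], [-3, 0, 0, 0, 0, 0, 4], [-5, 0, 0, 0, 0, 0, 4], [-5, 0, 0, 0, 0, 0, 5], [-3.5, 0, 0, 0, 0, 0, 5]]}}

```text
time: 17.05
position: [0.4442, 0.1981, 0.2255]
tool_rot: [-0.49, 0.509, 0.492, 0.509]
ft_force: [0.6, -0.8, 0.3]
grip_width: 0.0481
```

Run:
```python
from h import *
optics.camera("scene")
go([.663,-.0113,.20],np.radians(87.9))
```

```text
t 17.1 pos [0.4467 0.1987 0.2296] zyaw 87.95 tilt 0.41 q [ 0.19  0.33  1.76  0.    1.04 -1.35] w 0.0489 F [0.9 0.7 3.2]
shift cm [  3.01 -22.34 -20.23] rot [0.001 0.004 0.006]
```

Call:
{"op": "arm_command", "data": {"plan": [[0, -2, -1.8, 0, 0, 0.005, 5], [0, -4, -3.7, 0, 0, 0, 5], [0, -4.2, -3.8, 0, 0, 0, 5], [0, -4.2, -3.8, 0, 0, 0, 5], [0, -4, -3.6, 0, 0, 0, 5], [0, -2.5, -2.2, 0, 0, 0, 5], [0, -1.2, -1.1, 0, 0, 0, 5], [0, 0, 0, 0.178, 0, 0, 5], [0, 0, 0, 0.178, 0, 0, 5], [0, 0, 0, 0.178, 0, 0, 5], [0, 0, 0, 0.178, 0, 0, 5], [0, 0, 0, 0.178, 0, 0, 5]]}}

```text
time: 18.6
position: [0.6605, -0.0115, 0.2396]
tool_rot: [-0.214, 0.671, 0.218, 0.676]
ft_force: [-0.2, -0.4, 0.2]
grip_width: 0.05
```

Call:
{"op": "arm_command", "data": {"plan": [[0, 0, 0, 0.178, 0, 0, 5], [0, 0, 0, 0.178, 0, 0, 5], [0, 0, 0, 0.178, 0, 0, 5], [0, 0, 0, 0.16, 0, 0, 5], [0, 0, 0, 0, 0, 0, 5]]}}

```text
time: 19.23
position: [0.655, -0.0064, 0.2415]
tool_rot: [0.035, 0.707, -0.029, 0.706]
ft_force: [0.7, -0.1, 0.3]
grip_width: 0.0497
```

Run:
```python
from h import *
optics.camera("scene")
c=cam("wrist");p,d=optics.camera("wrist");cv2.imwrite("pics/w3.png",p);np.save("pics/w3.npy",d);P=cloud(c,d);np.save("pics/w3P.npy",P)
p,d=optics.camera("top");cv2.imwrite("pics/t3.png",p)
go([.663,-.0113,.20],np.radians(-4.2))
```

```text
t 19.38 pos [ 0.6555 -0.0068  0.2414] zyaw -5.18 tilt 0.49 q [-0.18  0.55  1.33  0.01  1.26 -0.1 ] w 0.0502 F [0.3 1.1 1.2]
shift cm [ 4.13 -0.42  0.79] rot [-0.017 -0.    -0.009]
```

View pics/w3.png

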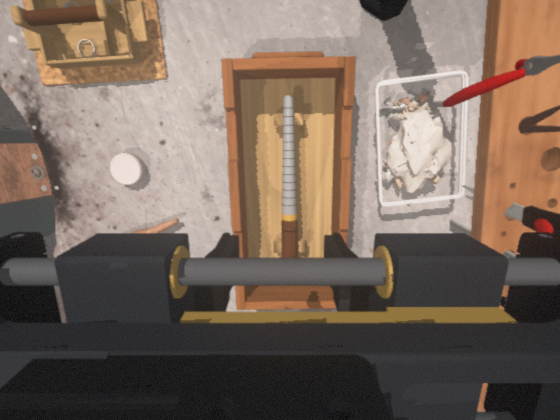

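The wrist view (up = +y) shows the mandrel with its tip at (289,95), the brass ferrule at (288,218) and the box saddles at rows ~122 and ~243. The middle is free to grasp.

Run:
```python
from h import *
P=np.load("pics/w3P.npy");p=cv2.imread("pics/w3.png");d=np.load("pics/w3.npy")
# steel: low saturation inside the box
hsv=cv2.cvtColor(p,cv2.COLOR_BGR2HSV);z=P[...,2]
m=np.zeros(d.shape,bool);m[85:235,270:310]=True
s=m&(d>0)&(z>.024)&(z<.05)
n,l,st,_=cv2.connectedComponentsWithStats(s.astype(np.uint8));s=l==1+st[1:,4].argmax()
a=np.radians(-4.2);q=(P[...,:2]-[.663,-.0113])@np.array([[np.cos(a),-np.sin(a)],[np.sin(a),np.cos(a)]])
q=q[s];Q=P[s];print(len(q),"y range",q[:,1].min(),q[:,1].max())
for y0 in np.arange(-.05,.13,.02):
    k=abs(q[:,1]-y0)<.006
    if k.sum()>4: print(round(y0,3),"x mid",((q[k,0].max()+q[k,0].min())/2).round(4),"width",np.ptp(q[k,0]).round(4),"ztop",np.percentile(Q[k,2],90).round(4))
b=(hsv[...,0]>15)&(hsv[...,0]<30)&(hsv[...,1]>140)&(hsv[...,2]>150)&m;b[:205]=False
v,u=np.where(b);print("brass",len(v),v.min(),v.max()) if len(v) else 0
```

```text
2026 y range -0.06023266650700587 0.11581434831533322
-0.05 x mid 0.0018 width 0.0202 ztop 0.0387
-0.03 x mid 0.002 width 0.0199 ztop 0.0377
-0.01 x mid 0.0017 width 0.0183 ztop 0.0371
0.01 x mid 0.0025 width 0.017 ztop 0.0366
0.03 x mid 0.0021 width 0.0154 ztop 0.036
0.05 x mid 0.0023 width 0.0153 ztop 0.0356
0.07 x mid 0.0019 width 0.0138 ztop 0.0349
0.09 x mid 0.0021 width 0.0358 ztop 0.0337
0.11 x mid 0.0023 width 0.011 ztop 0.0338
brass 68 215 221
```

Call:
{"op": "arm_command", "data": {"plan": [[2, -0.9, 0.9, -0.017, 0, -0.009, 5], [4, 0, 0, 0, 0, 0, 5], [4, 0, 0, 0, 0, 0, 5], [3, 0, 0, 0, 0, 0, 5], [0, 0, 0, 0, 0, 0, 5]]}}

```text
time: 20.0
position: [0.6647, -0.0194, 0.1028]
tool_rot: [0.022, 0.707, -0.024, 0.706]
ft_force: [-0.2, 0.3, 0.4]
grip_width: 0.0502
```

Run:
```python
from h import *
optics.camera("scene");optics.camera("scene")
go([.6647,-.0154,.010],np.radians(-4.2))
```

```text
t 20.1 pos [ 0.6672 -0.0197  0.1062] zyaw -3.79 tilt 0.35 q [-0.2   0.72  1.42 -0.    1.   -0.13] w 0.0494 F [-0.4 -0.4 -0.1]
shift cm [ 9.61  0.44 -0.32] rot [0.007 0.005 0.003]
```

Call:
{"op": "arm_command", "data": {"plan": [[2, 0.44, -0.3, 0.007, 0.005, 0.003, 5], [3, 0, 0, 0, 0, 0, 5], [2.5, 0, 0, 0, 0, 0, 5], [1.0, 0, 0, 0, 0, 0, 5]]}}

```text
time: 20.6
position: [0.669, -0.0152, 0.0227]
tool_rot: [0.025, 0.703, -0.026, 0.711]
ft_force: [-0.6, -0.5, 0.1]
grip_width: 0.0503
```

Run:
```python
from h import *
optics.camera("scene");optics.camera("scene");optics.camera("scene")
go([.6647,-.0154,.010],np.radians(-4.2))
```

```text
t 20.75 pos [ 0.6699 -0.0155  0.024 ] zyaw -4.18 tilt 0.74 q [-0.19  0.83  1.45 -0.    0.85 -0.12] w 0.05 F [ 0.   0.5 -0. ]
shift cm [ 1.4  -0.03 -0.53] rot [0.    0.013 0.002]
```

Call:
{"op": "arm_command", "data": {"plan": [[0.5, 0, -0.5, 0, 0.013, 0.002, 5], [0.5, 0, 0, 0, 0, 0, 5], [0.3, 0, 0, 0, 0, 0, 5]]}}

```text
time: 21.12
position: [0.6667, -0.0154, 0.0132]
tool_rot: [0.026, 0.705, -0.026, 0.708]
ft_force: [0.8, -0.0, -0.2]
grip_width: 0.0498
```

Run:
```python
from h import *
optics.camera("scene");optics.camera("scene")
go([.6647,-.0154,.010],np.radians(-4.2))
```

```text
t 21.23 pos [ 0.6663 -0.0153  0.0128] zyaw -4.17 tilt 0.2 q [-0.19  0.85  1.45  0.    0.84 -0.12] w 0.0501 F [-0.7 -0.2 -1. ]
shift cm [ 0.28 -0.02 -0.16] rot [0.    0.003 0.   ]
```

Call:
{"op": "arm_command", "data": {"plan": [[0.2, 0, -0.16, 0, 0.003, 0, 5], [0, 0, 0, 0, 0, 0, 1], [0, 0, 0, 0, 0, 0, 1], [0, 0, 0, 0, 0, 0, 1], [0, 0, 0, 0, 0, 0, 1], [0, 0, 0, 0, 0, 0, 1], [-0.6, 0, 0, 0, 0, 0, 1], [-1.2, 0, 0, 0, 0, 0, 1], [-2, 0, 0, 0, 0, 0, 1], [-3, 0, 0, 0, 0, 0, 1], [-3, 0, 0, 0, 0, 0, 1], [-2, 0, 0, 0, 0, 0, 1]], "grip_force": 40}}

```text
time: 22.72
position: [0.6632, -0.0149, 0.1348]
tool_rot: [0.026, 0.708, -0.026, 0.705]
ft_force: [-0.1, 0.1, -1.9]
grip_width: 0.0175
```

Run:
```python
from h import *
optics.camera("scene");p,_=optics.camera("scene");cv2.imwrite("pics/s4.png",p)
go([.4755,-.3323,.12],np.radians(8.6))
```

```text
t 22.82 pos [ 0.6649 -0.0152  0.1362] zyaw -4.17 tilt 0.09 q [-0.19  0.68  1.4   0.    1.06 -0.12] w 0.017 F [ 0.4 -0.6 -3. ]
shift cm [  1.59 -33.01 -16.59] rot [-0.223  0.002  0.   ]
```

View pics/s4.png

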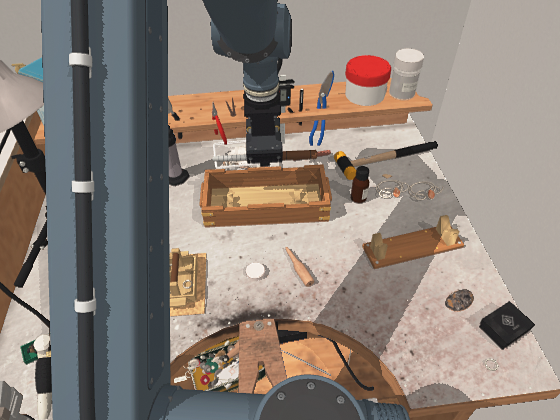

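The mandrel is lifted level out of the box (265,155), and tablet, clamp and bottle stand where they were. Now over to the rest.

Call:
{"op": "arm_command", "data": {"plan": [[0, 0, 0, -0.07, 0, 0, 1], [0, -0.7, -0.6, -0.08, 0, 0, 1], [0, -1.5, -1.2, -0.073, 0, 0, 1], [0, -3, -2.5, 0, 0, 0, 1], [0, -4, -3.3, 0, 0, 0, 1], [0, -4.5, -3.7, 0, 0, 0, 1], [0, -4.5, -3.7, 0, 0, 0, 1], [0, -4, -3.3, 0, 0, 0, 1], [0, -3, -2.5, 0, 0, 0, 1], [0, -2, -1.6, 0, 0, 0, 1], [0, -1, -0.8, 0, 0, 0, 1]]}}

```text
time: 24.2
position: [0.4702, -0.3353, 0.1338]
tool_rot: [-0.056, 0.705, 0.058, 0.705]
ft_force: [-0.4, 1.1, -2.3]
grip_width: 0.0178
```

Run:
```python
from h import *
for i in range(3):optics.camera("scene")
go([.4755,-.3323,.08],np.radians(8.6))
```

```text
t 24.35 pos [ 0.4711 -0.3339  0.1338] zyaw 9.3 tilt 0.14 q [-0.81  0.58  1.63  0.    0.93 -0.97] w 0.0174 F [ 0.5  1.  -2.8]
shift cm [5.38 0.07 0.47] rot [ 0.012 -0.    -0.003]
```

Call:
{"op": "arm_command", "data": {"plan": [[1.5, 0.05, 0.45, 0.012, 0, -0.003, 1], [2, 0, 0, 0, 0, 0, 1], [1.2, 0, 0, 0, 0, 0, 1], [0.5, 0, 0, 0, 0, 0, 1]]}}

```text
time: 24.85
position: [0.4782, -0.3277, 0.0784]
tool_rot: [-0.054, 0.705, 0.055, 0.705]
ft_force: [-0.1, -0.3, -3.4]
grip_width: 0.017
```

Run:
```python
from h import *
for i in range(2):optics.camera("scene")
a=np.radians(8.6);M=np.array([[np.cos(a),-np.sin(a)],[np.sin(a),np.cos(a)]])
for cn in("wrist","top"):
    c=cam(cn);p,d=optics.camera(cn);P=cloud(c,d);P[d<=0]=9;cv2.imwrite(f"pics/{cn}5.png",p)
    q=(P[...,:2]-[.4755,-.3323])@M
    m=(P[...,2]>.075)&(P[...,2]<.115)&(abs(q[...,0])<.03)&(abs(q[...,1])<.15)
    print(cn,m.sum())
    if m.sum()<9: continue
    print("y range",q[m][:,1].min(),q[m][:,1].max())
    for y0 in(-.11,-.09,-.07,-.05,.04,.06,.08,.1,.115):
        k=m&(abs(q[...,1]-y0)<.006)
        if k.sum()>4: print(y0,k.sum(),"xmid",(q[k][:,0].max()+q[k][:,0].min())/2,"w",np.ptp(q[k][:,0]),"ztop",np.percentile(P[k][:,2],92))
go([.4755,-.3323,.0365],np.radians(8.6))
```

```text
wrist 9297
y range -0.024155129906757975 0.12399835784752708
0.04 769 xmid 0.003157452064302975 w 0.01635651883363541 ztop 0.10375253920629073
0.06 809 xmid 0.0033418685776385525 w 0.015427250682445454 ztop 0.10338538371202399
0.08 814 xmid 0.003009262345351199 w 0.014332348528867753 ztop 0.10301688936429938
0.1 836 xmid 0.0031479097667937083 w 0.01336869712670786 ztop 0.10237219905095683
0.115 844 xmid 0.0033691947938312497 w 0.012573826472685443 ztop 0.10209146866137433
top 0
t 25.05 pos [ 0.4785 -0.329   0.0799] zyaw 8.8 tilt 0.12 q [-0.8   0.66  1.66  0.    0.81 -0.95] w 0.0173 F [ 0.4 -0.1 -2.2]
shift cm [ 4.34 -0.27 -0.35] rot [0.003 0.002 0.001]
```

View pics/wrist5.png

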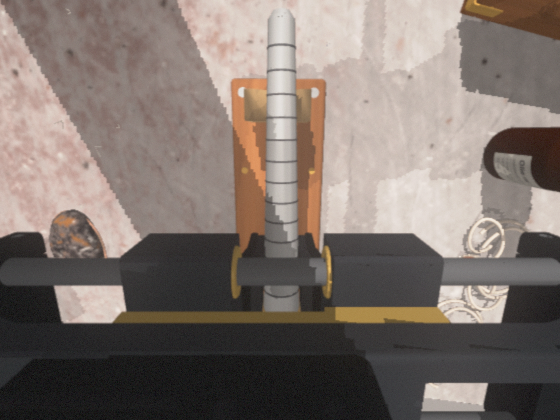

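The mandrel hangs level with its thin end toward +y over the narrow saddle (image (282,105)). It is 3 mm off in x and y, which the move takes out.

Call:
{"op": "arm_command", "data": {"plan": [[0.8, -0.27, -0.35, 0.003, 0.002, 0, 1], [1.0, 0, 0, 0, 0, 0, 1], [0.9, 0, 0, 0, 0, 0, 1], [0.6, 0, 0, 0, 0, 0, 1]]}}

```text
time: 25.55
position: [0.476, -0.3339, 0.0464]
tool_rot: [-0.054, 0.704, 0.051, 0.706]
ft_force: [1.2, 0.3, -2.5]
grip_width: 0.0175
```

Run:
```python
from h import *
for i in range(3):optics.camera("scene")
go([.4755,-.3323,.0365],np.radians(8.6))
```

```text
t 25.7 pos [ 0.4759 -0.3338  0.0466] zyaw 8.57 tilt 0.24 q [-0.8   0.72  1.68 -0.    0.74 -0.95] w 0.0174 F [-0.5  0.8 -3.2]
shift cm [ 1.01  0.16 -0.02] rot [-0.001  0.001  0.004]
```

Call:
{"op": "arm_command", "data": {"plan": [[0.4, 0.15, 0, 0, 0, 0.004, 1], [0.3, 0, 0, 0, 0, 0, 1], [0.3, 0, 0, 0, 0, 0, 1]]}}

```text
time: 26.08
position: [0.4763, -0.3326, 0.0368]
tool_rot: [-0.053, 0.704, 0.053, 0.706]
ft_force: [0.2, -0.1, -1.4]
grip_width: 0.0172
```

Run:
```python
from h import *
for i in range(2):optics.camera("scene")
go([.4755,-.3323,.0365],np.radians(8.6))
```

```text
t 26.18 pos [ 0.4761 -0.3324  0.0365] zyaw 8.59 tilt 0.12 q [-0.8   0.73  1.68  0.    0.73 -0.95] w 0.0173 F [ 0.3  0.9 -2.8]
shift cm [ 0.    0.02 -0.06] rot [-0.     0.002  0.   ]
```

Call:
{"op": "arm_command", "data": {"plan": [[0.2, 0, -0.05, 0, 0, 0, 1], [0.1, 0, 0, 0, 0, 0, 1]]}}

```text
time: 26.42
position: [0.4761, -0.3326, 0.036]
tool_rot: [-0.053, 0.704, 0.052, 0.706]
ft_force: [-1.4, 0.7, 4.0]
grip_width: 0.0172
```

Run:
```python
from h import *
for i in range(2):optics.camera("scene");print(robot.get_obs()["ft_force"])
go([.4755,-.3323,.0365],np.radians(8.6))
```

```text
[-1.98789926  2.05140531  6.21608882]
[-1.44169274  1.10801543  5.93229861]
t 26.52 pos [ 0.4761 -0.3327  0.036 ] zyaw 8.57 tilt 0.2 q [-0.8   0.74  1.68  0.    0.72 -0.95] w 0.0175 F [-1.4  1.1  5.9]
shift cm [-0.05  0.04 -0.05] rot [-0.001  0.003  0.001]
```

Call:
{"op": "arm_command", "data": {"plan": [[0, 0, 0, 0, 0, 0, 2.4], [0, 0, 0, 0, 0, 0, 4], [0, 0, 0, 0, 0, 0, 5], [0, 0, 0, 0, 0, 0, 5], [-1.5, 0, 0, 0, 0, 0, 5], [-3, 0, 0, 0, 0, 0, 5], [-5, 0, 0, 0, 0, 0, 5], [-5, 0, 0, 0, 0, 0, 5], [-4, 0, 0, 0, 0, 0, 5]]}}

```text
time: 27.65
position: [0.4746, -0.3319, 0.2267]
tool_rot: [-0.052, 0.705, 0.053, 0.706]
ft_force: [0.7, -0.7, -1.0]
grip_width: 0.0502
```

Run:
```python
from h import *
optics.camera("scene")
a=np.radians(8.6);M=np.array([[np.cos(a),-np.sin(a)],[np.sin(a),np.cos(a)]])
c=cam("wrist");p,d=optics.camera("wrist");P=cloud(c,d);P[d<=0]=9;cv2.imwrite("pics/w6.png",p)
q=(P[...,:2]-[.4755,-.3323])@M
m=(P[...,2]>.035)&(P[...,2]<.08)&(abs(q[...,0])<.02)&(abs(q[...,1])<.15)
print("y range",q[m][:,1].min(),q[m][:,1].max())
for y0 in(-.05,-.02,0,.02,.04,.06,.11,.115):
    k=m&(abs(q[...,1]-y0)<.006)
    if k.sum()>4: print(y0,k.sum(),"xmid",(q[k][:,0].max()+q[k][:,0].min())/2,"w",np.ptp(q[k][:,0]),"ztop",np.percentile(P[k][:,2],92))
go([.4442,.199,.22],np.radians(87.9))
```

```text
y range -0.09062824760480148 0.11950617723964864
-0.05 169 xmid 0.0007216057918365505 w 0.02085072677818308 ztop 0.06376318217423727
-0.02 158 xmid 0.0008133777923608762 w 0.017912101700096508 ztop 0.062199429328736906
0 159 xmid 0.0008826437121888823 w 0.017789474829928084 ztop 0.062000858720368764
0.02 151 xmid 0.0009650536704140108 w 0.01750835263902725 ztop 0.061480962507190706
0.04 148 xmid 0.0009932546987661529 w 0.014865159987264311 ztop 0.06121428933923899
0.06 153 xmid 0.0010575311461272726 w 0.014717082365757181 ztop 0.06048124803651814
0.11 146 xmid 0.001193288084865316 w 0.011957561019410185 ztop 0.059275978924758124
0.115 115 xmid 0.0011975602493998856 w 0.011949016690341046 ztop 0.059181268492520624
t 27.75 pos [ 0.4769 -0.3341  0.2301] zyaw 8.57 tilt 0.59 q [-0.8   0.46  1.54  0.    1.13 -0.95] w 0.0499 F [ 0.1 -1.5 -0.5]
shift cm [ 0.66 53.21  4.7 ] rot [-1.385e+00  1.000e-03  1.100e-02]
```

View pics/w6.png

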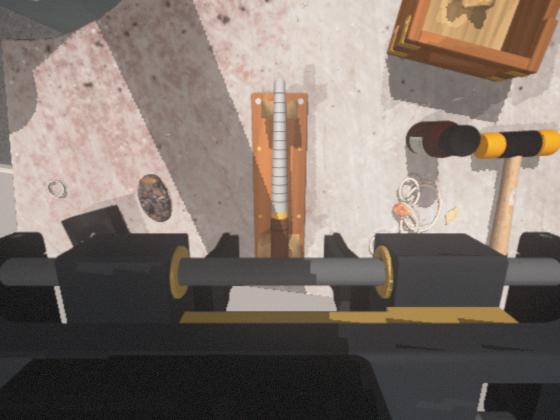

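The mandrel lies in both saddles (handle in the wide one; axis about 52.7 mm up at the middle, tip at +0.1195). Next I fetch the dowel tray.

Call:
{"op": "arm_command", "data": {"plan": [[0, 2, 0.2, 0, 0, 0.01, 5], [0, 4.5, 0.4, 0, 0, 0, 5], [0, 5, 0.4, 0, 0, 0, 5], [0, 5, 0.4, 0, 0, 0, 5], [0, 5, 0.4, 0, 0, 0, 5], [0, 5, 0.4, 0, 0, 0, 5], [0, 5, 0.4, 0, 0, 0, 5], [0, 5, 0.4, 0, 0, 0, 5], [0, 5, 0.4, 0, 0, 0, 5], [0, 5, 0.4, 0, 0, 0, 5], [0, 4, 0.4, 0, 0, 0, 5], [0, 2, 0.2, 0, 0, 0, 5]]}}

```text
time: 29.25
position: [0.4219, 0.2193, 0.2251]
tool_rot: [-0.045, 0.714, 0.059, 0.696]
ft_force: [-0.5, -0.5, 0.7]
grip_width: 0.0504
```

Call:
{"op": "arm_command", "data": {"plan": [[0, 0, 0, -0.173, 0, 0, 5], [0, 0, 0, -0.173, 0, 0, 5], [0, 0, 0, -0.173, 0, 0, 5], [0, 0, 0, -0.173, 0, 0, 5], [0, 0, 0, -0.173, 0, 0, 5], [0, 0, 0, -0.173, 0, 0, 5], [0, 0, 0, -0.173, 0, 0, 5], [0, 0, 0, -0.173, 0, 0, 5], [0, 0, 0, 0, 0, 0, 5]]}}

```text
time: 30.38
position: [0.3985, 0.2238, 0.2144]
tool_rot: [-0.483, 0.509, 0.523, 0.483]
ft_force: [-0.5, -0.8, 0.2]
grip_width: 0.0499
```

Run:
```python
from h import *
optics.camera("scene");trays("wrist",(.446,.301),(.4455,.1995),.004)
go([.4455,.1995,.12],np.radians(87.9))
```

```text
plank top 247 c [430.5 301.8] size [10.5 34.2] long ang -1.8 med [0.4282 0.3012 0.0656]
dowel/posts 746 c [429.1 203.1] size [17.7 67.5] long ang 0.2 med [0.4252 0.2027 0.0609]
plank tray rim 1419 c [438.2 292.8] size [111.1 128.7] long ang -45.9 med [0.3993 0.2999 0.0296]
dowel tray rim 1174 c [440.3 216.9] size [103.3 139.4] long ang 16.9 med [0.394  0.2095 0.0295]
t 30.48 pos [0.399  0.2237 0.2147] zyaw 90.73 tilt 3.82 q [ 0.25  0.34  1.81  0.03  1.05 -1.35] w 0.0504 F [ 0.2  0.3 -0.5]
shift cm [ 9.11 -5.22 -2.61] rot [ 0.05   0.012 -0.066]
```

Call:
{"op": "arm_command", "data": {"plan": [[0, -2.6, -1.3, 0.05, 0.012, -0.066, 5], [0, -2.6, -1.3, 0, 0, 0, 5], [0, 0, 0, 0, 0, 0, 5]]}}

```text
time: 30.85
position: [0.4498, 0.197, 0.212]
tool_rot: [-0.489, 0.511, 0.489, 0.511]
ft_force: [0.7, -0.3, -0.4]
grip_width: 0.0499
```

Run:
```python
from h import *
optics.camera("scene");optics.camera("scene");trays("wrist",(.446,.301),(.4455,.1995),.004)
go([.4455,.2,.1],np.radians(87.9))
```

```text
plank top 576 c [446.3 301.2] size [10.4 64.5] long ang -2.1 med [0.4446 0.3    0.0657]
dowel/posts 1184 c [444.3 201.3] size [18.  97.6] long ang -1.2 med [0.4415 0.2015 0.061 ]
plank tray rim 2466 c [445.8 288.7] size [104.3 138.6] long ang -1.9 med [0.4333 0.2996 0.0293]
dowel tray rim 1981 c [446.  214.6] size [104.2 139.3] long ang -1.8 med [0.4323 0.2071 0.0293]
t 31.0 pos [0.4472 0.1977 0.2117] zyaw 87.64 tilt 0.2 q [ 0.19  0.36  1.78  0.    1.01 -1.34] w 0.0501 F [-0.3  0.8  0.3]
shift cm [11.17  0.14  0.23] rot [-0.005 -0.001 -0.003]
```

Call:
{"op": "arm_command", "data": {"plan": [[3, 0.2, 0.3, -0.005, 0, -0.003, 5], [4, 0, 0, 0, 0, 0, 5], [3.5, 0, 0, 0, 0, 0, 5], [0, 0, 0, 0, 0, 0, 5]]}}

```text
time: 31.5
position: [0.4424, 0.2028, 0.1056]
tool_rot: [-0.491, 0.509, 0.491, 0.509]
ft_force: [-0.0, -0.4, 0.7]
grip_width: 0.0502
```

Run:
```python
from h import *
optics.camera("scene");optics.camera("scene")
go([.4445,.201,.036],np.radians(88))
```

```text
t 31.6 pos [0.4448 0.2032 0.1078] zyaw 87.95 tilt 0.36 q [ 0.2   0.53  1.88  0.    0.72 -1.34] w 0.0497 F [ 0.6 -0.2 -0.5]
shift cm [ 7.18  0.07 -0.24] rot [-0.001  0.002  0.006]
```

Call:
{"op": "arm_command", "data": {"plan": [[2.2, 0.07, -0.22, 0, 0.002, 0.006, 5], [2.2, 0, 0, 0, 0, 0, 5], [1.6, 0, 0, 0, 0, 0, 5], [0.8, 0, 0, 0, 0, 0, 5]]}}

```text
time: 32.1
position: [0.4508, 0.2033, 0.0459]
tool_rot: [-0.494, 0.504, 0.488, 0.514]
ft_force: [-0.9, 0.4, 0.4]
grip_width: 0.05
```

Run:
```python
from h import *
optics.camera("scene");optics.camera("scene")
go([.4445,.201,.036],np.radians(88))
```

```text
t 32.2 pos [0.4504 0.2032 0.0456] zyaw 87.98 tilt 0.94 q [ 0.2   0.65  1.91 -0.    0.56 -1.34] w 0.05 F [-0.8  0.5  0.4]
shift cm [ 0.95  0.6  -0.24] rot [-0.     0.004  0.016]
```

Call:
{"op": "arm_command", "data": {"plan": [[0.4, 0.6, -0.22, 0, 0.004, 0.016, 5], [0.4, 0, 0, 0, 0, 0, 5]]}}

```text
time: 32.45
position: [0.4451, 0.2014, 0.0389]
tool_rot: [-0.492, 0.508, 0.491, 0.509]
ft_force: [-0.2, -0.3, -0.1]
grip_width: 0.0499
```

Run:
```python
from h import *
optics.camera("scene");optics.camera("scene")
go([.4445,.201,.036],np.radians(88))
```

```text
t 32.55 pos [0.4452 0.2014 0.0385] zyaw 87.98 tilt 0.11 q [ 0.2   0.67  1.91 -0.    0.56 -1.34] w 0.0498 F [ 0.2 -0.4 -0.1]
shift cm [ 0.25  0.07 -0.04] rot [-0.     0.     0.002]
```

Call:
{"op": "arm_command", "data": {"plan": [[0.2, 0.05, 0, 0, 0, 0, 5], [0, 0, 0, 0, 0, 0, 0.8], [0, 0, 0, 0, 0, 0, 0.8], [0, 0, 0, 0, 0, 0, 0.8], [0, 0, 0, 0, 0, 0, 0.8], [0, 0, 0, 0, 0, 0, 0.8], [-0.6, 0, 0, 0, 0, 0, 0.8], [-1.5, 0, 0, 0, 0, 0, 0.8], [-3, 0, 0, 0, 0, 0, 0.8], [-3.5, 0, 0, 0, 0, 0, 0.8], [-3, 0, 0, 0, 0, 0, 0.8], [-1.5, 0, 0, 0, 0, 0, 0.8]], "grip_force": 35}}

```text
time: 34.05
position: [0.4426, 0.2011, 0.1737]
tool_rot: [-0.491, 0.509, 0.491, 0.508]
ft_force: [0.4, 0.3, -1.9]
grip_width: 0.0128
```

Run:
```python
from h import *
optics.camera("scene");optics.camera("scene")
go([.6683,.0605,.165],np.radians(85.8))
```

```text
t 34.15 pos [0.4433 0.2013 0.1737] zyaw 87.98 tilt 0.05 q [ 0.2   0.42  1.83 -0.    0.9  -1.34] w 0.0129 F [ 0.6  0.3 -2.8]
shift cm [  0.89 -22.98 -13.28] rot [0.038 0.    0.001]
```

Call:
{"op": "arm_command", "data": {"plan": [[0, -1.2, -0.7, 0.019, 0, 0, 0.8], [0, -2.4, -1.4, 0.019, 0, 0, 0.8], [0, -3.2, -1.8, 0, 0, 0, 0.8], [0, -3.6, -2.1, 0, 0, 0, 0.8], [0, -3.6, -2.1, 0, 0, 0, 0.8], [0, -3.2, -1.8, 0, 0, 0, 0.8], [0, -2.4, -1.4, 0, 0, 0, 0.8], [0, -1.6, -0.9, 0, 0, 0, 0.8], [0, -0.8, -0.5, 0, 0, 0, 0.8]]}}

```text
time: 35.28
position: [0.6587, 0.0481, 0.1619]
tool_rot: [-0.476, 0.524, 0.482, 0.516]
ft_force: [-0.0, -0.4, -1.7]
grip_width: 0.013
```

Run:
```python
from h import *
for i in range(3):optics.camera("scene")
go([.6683,.0605,.13],np.radians(85.8))
```

```text
t 35.42 pos [0.6576 0.0492 0.1625] zyaw 85.38 tilt 0.88 q [-0.09  0.65  1.38 -0.    1.13 -1.58] w 0.013 F [-0.5  0.9 -2.5]
shift cm [ 3.23 -1.03  1.22] rot [-0.007 -0.002 -0.015]
```

Call:
{"op": "arm_command", "data": {"plan": [[0.6, -0.6, 0.7, -0.007, -0.002, -0.015, 0.8], [1.2, -0.4, 0.5, 0, 0, 0, 0.8], [1.0, 0, 0, 0, 0, 0, 0.8]]}}

```text
time: 35.8
position: [0.6676, 0.0632, 0.1332]
tool_rot: [-0.482, 0.517, 0.482, 0.518]
ft_force: [-0.5, -0.4, -2.5]
grip_width: 0.0132
```

Run:
```python
from h import *
for i in range(3):optics.camera("scene")
go([.6683,.0605,.1],np.radians(85.8))
c=cam("wrist");p,d=optics.camera("wrist");cv2.imwrite("pics/w7.png",p);P=cloud(c,d);P[d<=0]=9;z=P[...,2]
from h import *
print(P[(z>.085)&(z<.15)&near(P,.66,.06,.08)].mean(0))
for n in(.06,.0):pass
```

```text
t 35.95 pos [0.6669 0.0625 0.133 ] zyaw 85.88 tilt 0.1 q [-0.07  0.69  1.39  0.    1.07 -1.57] w 0.0128 F [-1.  -0.3 -1.5]
shift cm [ 3.3  -0.16 -0.19] rot [ 0.001  0.    -0.002]
[0.63207495 0.06540682 0.11548723]
```

View pics/w7.png

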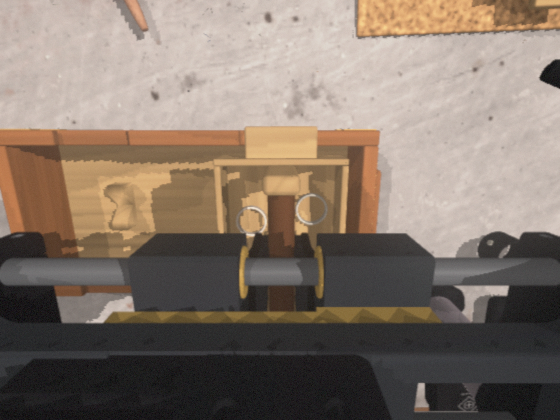

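The tray hangs level above its notch, with the front tongue at (281,142). I lower it and check the tongue against the notch.

Call:
{"op": "arm_command", "data": {"plan": [[0.8, -0.15, -0.18, 0, 0, -0.002, 0.8], [1.2, 0, 0, 0, 0, 0, 0.8], [0.7, 0, 0, 0, 0, 0, 0.8]]}}

```text
time: 36.38
position: [0.67, 0.0597, 0.1064]
tool_rot: [-0.483, 0.517, 0.48, 0.519]
ft_force: [-0.5, 0.2, -2.3]
grip_width: 0.0126
```

```bash
cat >> h.py <<'E'
def tongue(zlo,zhi,s):
    a=np.radians(-4.2);M=np.array([[np.cos(a),-np.sin(a)],[np.sin(a),np.cos(a)]])
    c=cam("wrist");p,d=optics.camera("wrist");P=cloud(c,d);P[d<=0]=9;q=(P[...,:2]-[.663,-.0113])@M
    m=(P[...,2]>zlo)&(P[...,2]<zhi)&(q[...,0]<-.056)&(q[...,0]>-.1)&(abs(q[...,1]-s*.072)<.04)
    if m.sum()>20: print("tongue box y",np.percentile(q[m][:,1],[1,99]).round(4),"x",np.percentile(q[m][:,0],[1,99]).round(4),"z",np.median(P[m][:,2]).round(4),m.sum())
    else: print("no tongue",m.sum())
    return p
E
python3 - <<'E'
from h import *
for i in range(3):optics.camera("scene")
go([.6683,.0605,.0745],np.radians(85.8));tongue(.072,.12,1)
E
```

```text
t 36.52 pos [0.67   0.0598 0.1067] zyaw 85.84 tilt 0.27 q [-0.08  0.72  1.4   0.    1.01 -1.58] w 0.0128 F [ 0.8 -0.2 -3.3]
shift cm [3.22 0.19 0.05] rot [0.001 0.    0.005]
tongue box y [0.0512 0.0922] x [-0.0691 -0.0563] z 0.0964 1745
```

Call:
{"op": "arm_command", "data": {"plan": [[0.7, 0.18, 0, 0, 0, 0.005, 0.8], [0.9, 0, 0, 0, 0, 0, 0.8], [0.6, 0, 0, 0, 0, 0, 0.8], [0.3, 0, 0, 0, 0, 0, 0.8]]}}

```text
time: 37.08
position: [0.6692, 0.06, 0.0814]
tool_rot: [-0.482, 0.517, 0.481, 0.518]
ft_force: [-0.8, 1.2, -2.4]
grip_width: 0.013
```

Run:
```python
from h import *
for i in range(3):optics.camera("scene")
go([.6683,.0605,.0745],np.radians(85.8));tongue(.062,.09,1)
```

```text
t 37.23 pos [0.6694 0.06   0.0818] zyaw 85.85 tilt 0.15 q [-0.08  0.76  1.42  0.    0.97 -1.58] w 0.0128 F [ 0.2 -0.1 -1.9]
shift cm [0.73 0.11 0.04] rot [0.001 0.    0.003]
tongue box y [0.0331 0.1111] x [-0.0699 -0.0564] z 0.0713 2355
```

Call:
{"op": "arm_command", "data": {"plan": [[0.4, 0.1, 0, 0, 0, 0.003, 0.8], [0.2, 0, 0, 0, 0, 0, 0.8], [0.2, 0, 0, 0, 0, 0, 0.8]]}}

```text
time: 37.65
position: [0.6692, 0.06, 0.0746]
tool_rot: [-0.482, 0.517, 0.481, 0.518]
ft_force: [-2.8, -0.5, 10.7]
grip_width: 0.0127
```

Run:
```python
from h import *
for i in range(2):optics.camera("scene");print(robot.get_obs()["ft_force"])
go([.6683,.0605,.0735],np.radians(85.8))
```

```text
[ 0.36100094  0.59159073 -1.08267829]
[-0.85941697 -0.49624015 -0.37870109]
t 37.75 pos [0.6692 0.06   0.0747] zyaw 85.85 tilt 0.11 q [-0.08  0.76  1.42  0.    0.96 -1.58] w 0.0127 F [-0.9 -0.5 -0.4]
shift cm [0.12 0.1  0.04] rot [0.001 0.    0.002]
```

Call:
{"op": "arm_command", "data": {"plan": [[0, 0, 0, 0, 0, 0, 2.5], [0, 0, 0, 0, 0, 0, 4], [0, 0, 0, 0, 0, 0, 4], [-1.5, 0, 0, 0, 0, 0, 4], [-3, 0, 0, 0, 0, 0, 4], [-5, 0, 0, 0, 0, 0, 4], [-4, 0, 0, 0, 0, 0, 5], [-1.5, 0, 0, 0, 0, 0, 5]]}}

```text
time: 38.75
position: [0.6696, 0.06, 0.2326]
tool_rot: [-0.483, 0.517, 0.48, 0.519]
ft_force: [-0.2, 0.0, -0.1]
grip_width: 0.0484
```

Run:
```python
from h import *
optics.camera("scene");c,p,P=trays("wrist",(.446,.301),(.6692,.060),.042)
cv2.imwrite("pics/w8.png",p)
go([.4463,.3012,.20],np.radians(88))
```

```text
plank top none 0
dowel/posts 1327 c [668.5  60.8] size [16.9 97.1] long ang -4.3 med [0.6653 0.0609 0.0989]
plank tray rim none 0
dowel tray rim 1983 c [670.3  75.7] size [107.7 139.4] long ang -4.0 med [0.6412 0.0637 0.0671]
t 38.85 pos [0.6694 0.06   0.2314] zyaw 85.85 tilt 0.22 q [-0.08  0.58  1.3   0.    1.26 -1.58] w 0.0493 F [-0.1  0.6 -0.4]
shift cm [ 3.06 24.01 22.44] rot [-0.038  0.     0.004]
```

View pics/w8.png

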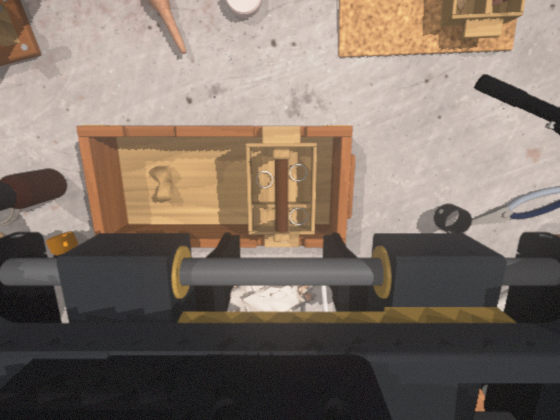

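The dowel tray is seated in its own notches (tongues at (281,133) and (281,240); dowel top at 99 mm, as at the start). Now the plank tray.

Call:
{"op": "arm_command", "data": {"plan": [[0, 1.5, 1.4, -0.019, 0, 0, 5], [0, 3, 2.8, -0.019, 0, 0.004, 5], [0, 4, 3.8, 0, 0, 0, 5], [0, 4.2, 3.9, 0, 0, 0, 5], [0, 4.2, 3.9, 0, 0, 0, 5], [0, 3.7, 3.5, 0, 0, 0, 5], [0, 2.2, 2, 0, 0, 0, 5], [0, 1.2, 1.1, 0, 0, 0, 5]]}}

```text
time: 39.85
position: [0.4127, 0.3005, 0.218]
tool_rot: [-0.484, 0.517, 0.501, 0.497]
ft_force: [0.0, -0.6, 0.2]
grip_width: 0.0503
```

Run:
```python
from h import *
for i in range(2):optics.camera("scene")
trays("wrist",(.4463,.3012),(.6692,.060),.004)
go([.4463,.3012,.10],np.radians(88))
```

```text
plank top 490 c [445.6 301.2] size [ 9.3 64.1] long ang -1.6 med [0.4447 0.3014 0.0657]
dowel/posts none 0
plank tray rim 1398 c [436.4 301.9] size [ 77.9 119.9] long ang -1.8 med [0.4    0.3028 0.0296]
dowel tray rim none 0
t 40.0 pos [0.4154 0.2998 0.2187] zyaw 88.27 tilt 1.93 q [ 0.4   0.39  1.7   0.01  1.08 -1.15] w 0.0498 F [ 0.7  0.1 -0.9]
shift cm [11.76 -3.48  0.28] rot [ 0.005 -0.004 -0.033]
```

Call:
{"op": "arm_command", "data": {"plan": [[1.5, -2, 0.15, 0.005, -0.004, -0.033, 5], [3, -1.4, 0.1, 0, 0, 0, 5], [4, 0, 0, 0, 0, 0, 5], [3, 0, 0, 0, 0, 0, 5], [0, 0, 0, 0, 0, 0, 5]]}}

```text
time: 40.62
position: [0.4589, 0.2971, 0.0998]
tool_rot: [-0.491, 0.508, 0.487, 0.513]
ft_force: [0.2, -0.1, 0.1]
grip_width: 0.0498
```

Run:
```python
from h import *
for i in range(2):optics.camera("scene")
go([.4463,.3012,.037],np.radians(88.2))
```

```text
t 40.73 pos [0.4603 0.2981 0.1021] zyaw 87.6 tilt 0.75 q [ 0.37  0.6   1.74 -0.    0.79 -1.15] w 0.0499 F [-0.4 -0.9  0.3]
shift cm [6.5  1.5  0.24] rot [-0.011  0.003  0.013]
```

Call:
{"op": "arm_command", "data": {"plan": [[2, 1.45, 0.2, -0.011, 0.003, 0.013, 5], [2, 0, 0, 0, 0, 0, 5], [1.2, 0, 0, 0, 0, 0, 5], [0.6, 0, 0, 0, 0, 0, 5]]}}

```text
time: 41.22
position: [0.4529, 0.3022, 0.0491]
tool_rot: [-0.494, 0.503, 0.49, 0.513]
ft_force: [-0.6, 0.2, 0.9]
grip_width: 0.05
```

Run:
```python
from h import *
for i in range(2):optics.camera("scene")
go([.4463,.3012,.037],np.radians(88.2))
```

```text
t 41.33 pos [0.4526 0.3022 0.0489] zyaw 88.17 tilt 0.81 q [ 0.38  0.68  1.78 -0.    0.67 -1.15] w 0.0499 F [-0.6  0.1  0.8]
shift cm [ 1.18  0.64 -0.13] rot [-0.001  0.005  0.013]
```

Call:
{"op": "arm_command", "data": {"plan": [[0.5, 0.6, -0.12, 0, 0.005, 0.013, 5], [0.5, 0, 0, 0, 0, 0, 5]]}}

```text
time: 41.58
position: [0.4471, 0.3015, 0.0395]
tool_rot: [-0.492, 0.507, 0.492, 0.509]
ft_force: [-0.2, -0.7, -0.2]
grip_width: 0.05
```

Run:
```python
from h import *
for i in range(2):optics.camera("scene")
go([.4463,.3012,.037],np.radians(88.2))
```

```text
t 41.67 pos [0.4472 0.3014 0.0391] zyaw 88.16 tilt 0.07 q [ 0.39  0.7   1.79  0.    0.66 -1.15] w 0.05 F [0.1 0.3 0.5]
shift cm [ 0.21  0.09 -0.02] rot [-0.001  0.001  0.001]
```

Call:
{"op": "arm_command", "data": {"plan": [[0.2, 0.05, 0, 0, 0, 0, 5], [0, 0, 0, 0, 0, 0, 0.5], [0, 0, 0, 0, 0, 0, 0.5], [0, 0, 0, 0, 0, 0, 0.5], [0, 0, 0, 0, 0, 0, 0.5], [0, 0, 0, 0, 0, 0, 0.5], [-0.6, 0, 0, 0, 0, 0, 0.5], [-1.5, 0, 0, 0, 0, 0, 0.5], [-3, 0, 0, 0, 0, 0, 0.5], [-3.5, 0, 0, 0, 0, 0, 0.5], [-3, 0, 0, 0, 0, 0, 0.5], [-1.8, 0, 0, 0, 0, 0, 0.5]]}}

```text
time: 43.18
position: [0.4443, 0.3005, 0.1765]
tool_rot: [-0.491, 0.509, 0.493, 0.507]
ft_force: [0.3, 0.3, -3.1]
grip_width: 0.0097
```

Run:
```python
from h import *
for i in range(2):optics.camera("scene")
go([.6577,-.0831,.175],np.radians(85.8))
```

```text
t 43.27 pos [0.4454 0.301  0.177 ] zyaw 88.17 tilt 0.03 q [ 0.39  0.47  1.7   0.    0.97 -1.15] w 0.0092 F [ 0.2 -0.2 -2.6]
shift cm [  0.19 -22.44 -37.72] rot [ 0.041  0.    -0.   ]
```

Call:
{"op": "arm_command", "data": {"plan": [[-0.3, -0.8, -1.3, 0.02, 0, 0, 0.5], [-0.2, -1.6, -2.7, 0.021, 0, 0, 0.5], [0, -2.4, -4, 0, 0, 0, 0.5], [0, -2.6, -4.3, 0, 0, 0, 0.5], [0, -2.6, -4.3, 0, 0, 0, 0.5], [0, -2.6, -4.3, 0, 0, 0, 0.5], [0, -2.6, -4.3, 0, 0, 0, 0.5], [0, -2.4, -4, 0, 0, 0, 0.5], [0, -1.8, -3, 0, 0, 0, 0.5], [0, -1.2, -2, 0, 0, 0, 0.5], [0, -0.6, -1, 0, 0, 0, 0.5]]}}

```text
time: 44.65
position: [0.6305, -0.0865, 0.1707]
tool_rot: [-0.474, 0.526, 0.484, 0.514]
ft_force: [-0.0, -0.1, -3.0]
grip_width: 0.0096
```

Run:
```python
from h import *
for i in range(3):optics.camera("scene")
go([.6577,-.0831,.135],np.radians(85.8))
```

```text
t 44.8 pos [ 0.6301 -0.0846  0.1711] zyaw 85.37 tilt 1.17 q [-0.31  0.61  1.44 -0.01  1.12 -1.79] w 0.0102 F [-0.3  0.8 -2.8]
shift cm [ 3.55 -2.81  0.38] rot [-0.008 -0.002 -0.02 ]
```

Call:
{"op": "arm_command", "data": {"plan": [[0.3, -1.2, 0.2, -0.008, -0.002, -0.02, 0.5], [0.8, -1.4, 0.15, 0, 0, 0, 0.5], [1.2, 0, 0, 0, 0, 0, 0.5], [1, 0, 0, 0, 0, 0, 0.5]]}}

```text
time: 45.3
position: [0.6575, -0.0785, 0.1364]
tool_rot: [-0.483, 0.516, 0.483, 0.517]
ft_force: [-0.5, 0.5, -2.6]
grip_width: 0.0096
```

Run:
```python
from h import *
for i in range(3):optics.camera("scene")
go([.6577,-.0831,.107],np.radians(85.8));tongue(.085,.14,-1)
```

```text
t 45.45 pos [ 0.6571 -0.0789  0.1365] zyaw 86.1 tilt 0.07 q [-0.29  0.67  1.41  0.    1.06 -1.79] w 0.0097 F [ 0.6  0.3 -2.5]
shift cm [ 2.95 -0.09 -0.42] rot [0.005 0.001 0.   ]
tongue box y [-0.0879 -0.0472] x [-0.072  -0.0562] z 0.1259 2083
```

Call:
{"op": "arm_command", "data": {"plan": [[0.8, -0.05, -0.42, 0.005, 0, 0, 0.5], [1.0, 0, 0, 0, 0, 0, 0.5], [0.9, 0, 0, 0, 0, 0, 0.5]]}}

```text
time: 45.88
position: [0.6589, -0.0845, 0.1103]
tool_rot: [-0.482, 0.517, 0.48, 0.519]
ft_force: [0.3, 0.4, -3.1]
grip_width: 0.0099
```

Run:
```python
from h import *
for i in range(3):optics.camera("scene")
go([.6577,-.0831,.0765],np.radians(85.8));tongue(.075,.12,-1)
```

```text
t 46.02 pos [ 0.6583 -0.0843  0.11  ] zyaw 85.75 tilt 0.19 q [-0.3   0.71  1.42  0.    1.01 -1.79] w 0.0098 F [ 0.   0.8 -3. ]
shift cm [3.35 0.08 0.11] rot [-0.001  0.     0.003]
tongue box y [-0.0928 -0.0522] x [-0.0702 -0.0562] z 0.0991 1874
```

Call:
{"op": "arm_command", "data": {"plan": [[0.8, 0.08, 0.1, 0, 0, 0.003, 0.5], [0.9, 0, 0, 0, 0, 0, 0.5], [0.6, 0, 0, 0, 0, 0, 0.5], [0.3, 0, 0, 0, 0, 0, 0.5]]}}

```text
time: 46.58
position: [0.6587, -0.0832, 0.0836]
tool_rot: [-0.482, 0.517, 0.48, 0.519]
ft_force: [0.0, 0.2, -2.7]
grip_width: 0.0098
```

Run:
```python
from h import *
for i in range(3):optics.camera("scene")
go([.6577,-.0831,.0755],np.radians(85.8))
```

```text
t 46.73 pos [ 0.6589 -0.0832  0.084 ] zyaw 85.77 tilt 0.19 q [-0.29  0.74  1.44  0.    0.96 -1.79] w 0.0094 F [ 0.5  0.4 -2.1]
shift cm [0.85 0.12 0.  ] rot [-0.    -0.     0.003]
```

Call:
{"op": "arm_command", "data": {"plan": [[0.4, 0.1, 0, 0, 0, 0.003, 0.5], [0.3, 0, 0, 0, 0, 0, 0.5], [0.2, 0, 0, 0, 0, 0, 0.5]]}}

```text
time: 47.1
position: [0.6585, -0.0834, 0.0753]
tool_rot: [-0.482, 0.518, 0.481, 0.518]
ft_force: [0.2, 0.1, -1.3]
grip_width: 0.0097
```

Run:
```python
from h import *
for i in range(2):optics.camera("scene");print(robot.get_obs()["ft_force"])
go([.6577,-.0831,.0755],np.radians(85.8))
```

```text
[ 0.08690137 -0.58082222 -2.69414564]
[ 2.08842140e-03 -5.29701656e-01 -2.78140725e+00]
t 47.2 pos [ 0.6586 -0.0834  0.0754] zyaw 85.77 tilt 0.12 q [-0.29  0.75  1.44 -0.    0.94 -1.79] w 0.01 F [ 0.  -0.5 -2.8]
shift cm [-0.01  0.09  0.02] rot [-0.    -0.001  0.002]
```

Still bearing the weight, so I ease down a bit more.

Call:
{"op": "arm_command", "data": {"plan": [[0.15, 0.05, 0, 0, 0, 0, 0.5], [0.15, 0, 0, 0, 0, 0, 0.5]]}}

```text
time: 47.45
position: [0.6586, -0.0834, 0.0753]
tool_rot: [-0.482, 0.518, 0.48, 0.519]
ft_force: [-2.7, 0.6, 6.4]
grip_width: 0.0095
```

Run:
```python
from h import *
for i in range(2):optics.camera("scene");print(robot.get_obs()["ft_force"])
go([.6577,-.0831,.0755],np.radians(85.8))
```

```text
[-1.67737079  0.12132966  5.46597693]
[-1.01164733 -0.65445465  5.18892123]
t 47.55 pos [ 0.6586 -0.0834  0.0753] zyaw 85.78 tilt 0.21 q [-0.29  0.75  1.44 -0.    0.94 -1.79] w 0.0096 F [-1.  -0.7  5.2]
shift cm [-0.03  0.09  0.03] rot [-0.    -0.001  0.003]
```

Call:
{"op": "arm_command", "data": {"plan": [[0, 0, 0, 0, 0, 0, 2.5], [0, 0, 0, 0, 0, 0, 4], [0, 0, 0, 0, 0, 0, 4], [-1.5, 0, 0, 0, 0, 0, 4], [-3, 0, 0, 0, 0, 0, 4], [-5, 0, 0, 0, 0, 0, 4], [-5, 0, 0, 0, 0, 0, 5], [-3, 0, 0, 0, 0, 0, 5]]}}

```text
time: 48.55
position: [0.6578, -0.0832, 0.2568]
tool_rot: [-0.482, 0.518, 0.48, 0.519]
ft_force: [0.7, -0.0, -0.1]
grip_width: 0.0484
```

Run:
```python
from h import *
optics.camera("scene");c,p,P=trays("wrist",(.6586,-.0834),(.6685,.0608),.042)
cv2.imwrite("pics/w9.png",p)
p,d=optics.camera("top");cv2.imwrite("pics/t9.png",p)
P=cloud(cam("top"),d);P[d<=0]=9;z=P[...,2]
rect(P,(z>.04)&(z<.12)&near(P,.6457,-.2462,.05),"bottle");rect(P,(z>.006)&(z<.03)&near(P,.4499,.0349,.04),"tablet");rect(P,(z>.008)&(z<.03)&near(P,.4516,-.0605,.075),"clamp")
go([.66,-.09,.25],np.radians(88))
```

```text
plank top 504 c [658.3 -82.6] size [ 9.2 65.4] long ang -4.4 med [ 0.6568 -0.0826  0.1037]
dowel/posts 1258 c [668.5  60. ] size [17.6 97. ] long ang -3.7 med [0.666  0.0581 0.099 ]
plank tray rim 1941 c [657.6 -98.1] size [109.2 139.7] long ang -4.3 med [ 0.6435 -0.0816  0.067 ]
dowel tray rim 1870 c [666.9  76.1] size [109.3 132.6] long ang -4.0 med [0.6407 0.0593 0.0667]
bottle 332 c [ 646.9 -245.9] size [36.8 37.2] long ang -89.2 med [ 0.6426 -0.2421  0.0845]
tablet none 0
clamp none 0
t 48.7 pos [ 0.6581 -0.0833  0.2559] zyaw 85.77 tilt 0.25 q [-0.29  0.55  1.3  -0.    1.29 -1.79] w 0.0498 F [-0.2  0.1 -0.5]
shift cm [ 0.59 -0.24 -0.65] rot [-0.039 -0.001  0.004]
```

View pics/w9.png

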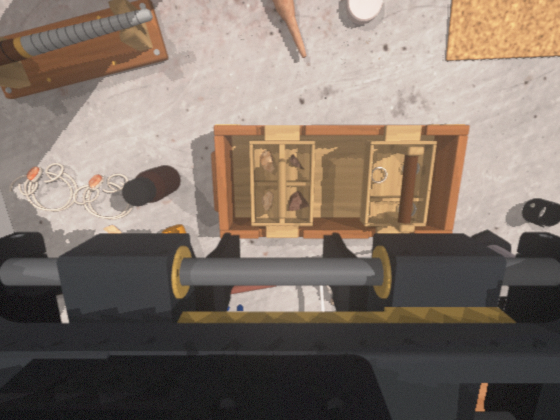

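Both trays are seated (plank top 103.7 mm and dowel top 99 mm, as at the start), the mandrel is in the rest, and tablet (365,8), clamp (292,25) and bottle (150,187) are in view. One last check of the tablet and clamp, then I hand in.

Run:
```python
from h import *
c=cam("wrist");p,d=optics.camera("wrist");P=cloud(c,d);P[d<=0]=9;z=P[...,2]
rect(P,(z>.006)&(z<.03)&near(P,.4499,.0349,.04),"tablet(part)");rect(P,(z>.008)&(z<.03)&near(P,.4516,-.0605,.075),"clamp(part)")
o=robot.get_obs();print(o["time"],o["ft_force"],o["grip_width"])
print(workorder.hand_in())
```

```text
tablet(part) 748 c [459.8  32.3] size [24.7 42.6] long ang 83.5 med [0.4586 0.0311 0.0148]
clamp(part) 768 c [474.9 -33.4] size [65.  92.8] long ang 86.5 med [ 0.4608 -0.0565  0.0167]
48.75 [-0.61632712  0.30721771 -0.74012021] 0.0499784534910548
the job is handed in; nothing more can be done
None
```

The job is done and handed in at about 49 s of the 118 s allowed. Both trays went out onto the cork mat side by side, and the mandrel went into its rest. Then the dowel tray went back in the +y notches and the plank tray in the −y notches they came from.

**Last checks**
- **Trays:** both are seated, with the plank top at 103.7 mm and the dowel at 99 mm, the same heights as at the start.
- **Mandrel:** it was measured just after release. Its handle lies in the wide saddle, its axis about 52.7 mm up at mid-length (52 is nominal), its tip at +119.5 mm and its middle about 1 mm from the rest's centre line. I did not re-measure it after the trays went back, but the last picture shows it in place.
- **Bottle:** within about 1 mm of where it stood.
- **Tablet and clamp:** this check is incomplete. The arm hid both from the top camera, so that measurement came back empty. In the wrist view both are cut off at the image edge and the clamp's mask picked up the tablet too, so those centres do not compare with the first ones. Neither looks moved in the pictures, and nothing was carried low over them.

**Two flaws:** the first tray met the mat at 29 N, below the 40 N limit, and slid about 5 mm up in the grip, but it stood flat. The trays also tilted by up to about 1.2° while being carried.

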